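Shim a soldering board against a stepped backstop and keep it pressed

TASK

The soldering board lies in the steel jig, a little short of the backstop: without shoving it back to make room, stand the aluminium spacer upright on the plate in the one bay where the gap is wide enough, and let go of it. Then push the board towards the backstop until it is square and flush against the spacer, and the spacer against the block behind it, and finish while still pressing firmly (about 15 N), hands off the spacer. Keep the brooch on the board and leave the other things where they are.

Things in the scene. Friction and masses are not known exactly. Their poses are not given: they have to be found in the camera images.
- jig: Fixed dark steel jig. Origin under the centre of its plate, on the bench; x towards the backstop (away from the robot), y along it, z up. Plate 190 (x) x 220 (y) x 6 mm. Backstop wall with four 8 mm wide ribs, 36 mm above the bench, rib ends at x = 40 mm. Between the ribs three bays 56 mm wide, centred at y = -64, 0, 64 mm; a fixed block fills the rear of each, from x = 70 mm forward.
- block_thin: Fixed grey block 16 (x) x 55 (y) x 30 mm high, in one of the three bays (which one varies). The thinnest, so its bay is deepest: its face (own x = -16 mm) is 14 mm behind the rib ends. Origin: bottom of its rear face, mid-width, on the plate's top 6 mm above the bench; axes parallel to the jig's.
- block_mid: Fixed grey block like block_thin but 27 mm thick in x: face 3 mm behind the rib ends, origin likewise at the bottom of its rear face.
- block_thick: Fixed grey block like block_thin but 30 mm thick in x: face level with the rib ends, origin likewise at the bottom of its rear face.
- tile_mid (a point): Centre of the soldering board: loose pale slab 90 (x) x 200 (y) x 22 mm high, about 0.25 kg, flat on the plate, slides at 1 to 3 N; axes those of the jig, askew up to 0.02 rad. Starts 11 to 12.5 mm short of the rib ends: gap about 26 mm at block_thin, 15 at block_mid, 12 at block_thick. Stops on the spacer 6 mm short of the ribs. Pushed off-centre it swings: nudge the lagging end, press opposite the spacer.
- spacer_mid (a point): Centre (35 mm above the underside) of the loose aluminium spacer, 0.13 kg, standing upright on the bench left or right of the jig: foot 20 (x, thickness) x 44 (y) x 36 mm high, above it a grip tab 14 (x) x 30 (y) x 34 mm high, 70 mm in all. z up. Either broad face may face the board.
- brooch_mid (a point): Centre of a round silver filigree brooch, 52 mm across, 5 mm high, 0.03 kg, lying loose on top of the board.
- brick: Bystander: loose grey offcut of fire brick 60 x 50 x 45 mm, on the bench on the other side of the jig from the spacer. Origin under its centre.
- dish: Bystander: small blue ceramic bowl 76 mm across, 24 mm high. Origin under its centre.
- nozzle_a: Bystander: upright dark steel burner nozzle 32 mm across, 85 mm high, brass tip. Origin under its centre.
- nozzle_b: Bystander: second burner nozzle, same as nozzle_a.
- torch: Bystander: hand torch lying on the bench, 250 mm long, 36 mm thick, black grip and brass neck, along its x axis.
- driver: Bystander: screwdriver with wooden handle, 200 mm long, lying on the bench along its x axis.
Things that resemble listed ones, but are neither listed nor needed, are in the scene too. Leave any yellow look-alike of the part that bears spacer_mid alone.

How it is judged:
By the outcome, as a careful person would: the job done as asked, in the order asked, and still so for the second after the job is handed in, while the arm keeps its last pose, push and grip.
It also fails if it takes over 64 s, if anything falls off the work surface, if the arm or the gripper's body presses on something with over 40 N, if the wrist force passes 120 N, or if a joint passes its speed limit or range.

ROBOT

A 6-joint arm with a two-finger parallel gripper is mounted at the origin on the work surface. World frame = base frame: x ahead of the robot, y to its left, z up, the work surface at z = 0. Lengths are in m, angles in rad, forces in N, time in s.
With the tool pointing down it reaches from about 0.425 to 0.95 m from the base axis. Payload 3.5 kg.
Tool frame: the origin (TCP) lies midway between the tips of the shut fingers; the grasp point (between the pads) lies 19 mm behind it; x points along the fingers, y is the direction in which the jaws open and shut, and the axes are right-handed (so a half turn about x gives the same grasp; the last joint's range is limited). The gripper opens to 85 mm and grips with 20 to 120 N. Pads are 22 mm wide; open, the fingers measure 114 mm over their backs; the gripper's body (76 mm by 85 mm) begins 54 mm behind the grasp point. The pads swing forward as they close: fully open they stand 13 mm farther back than shut.
Start: joints at [-1.289, 0.286, 1.577, -0, 1.279, -0.15], TCP at [0.283, -0.613, 0.231] pointing down, gripper open.
Joint ranges: [-2.77, 2.77], [-0.9, 2.22], [0.21, 2.48], [-1.53, 4.67], [0.24, 2.81], [-2.84, 2.84]. Speed limits (rad/s): [2.79, 2.79, 3.14, 3.14, 3.14, 3.14].

INTERFACE

Orientations are given as a unit quaternion [x, y, z, w].
In Python, from plant import ctrl, vision gives the robot as it stands. The module is installed in compiled form; this text tells all that it offers.
- The arm moves only by the tool play_rows, never from a script. Its arguments are lists of equal length, an entry for each row: "claw": the closure in counts, from 0 (fully open) to 255 (shut); "travel": the shift along the tool's x, y, z in m, a list of three; "dr": the turn, a rotation vector about the tool's x, y, z in rad, a list of three. In form: {"claw": [claw, ...], "travel": [[tx, ty, tz], ...], "dr": [[wx, wy, wz], ...]}. A call has 1 to 20 rows; each row is the pose to reach, as a shift and turn from the pose measured when the call began, along the tool's axes at that moment; what a row does not reach only later rows make up. A row lasts 1/10 s, in which the tool goes at most 50 mm and 8.59 degrees, less where a joint would pass 70% of its speed; a pose out of reach is approached as far as the arm can. A call with a gripper value outside its range is refused whole. The fingers move at their own pace and stop on an object; "force" is the grip in N (left out, the last holds). Time passes only in rows, so rows that repeat a pose let the fingers close. It gives the time, the measured TCP pose, the force and the opening at its end, in the units of the state.
- ctrl.get_state(): the state, without advancing time (a new reading comes with each control period).
- vision.read_camera(name): name is "side" or "top" or "wrist"; returns a dict with "img" (400x640x3 uint8, red, green, blue), "range_z" (400x640 float32, m along the optical axis (not along the pixel's ray), 0 where there is no reading), "K" (3x3 intrinsics, pixels), "world_to_cam" (4x4, takes a point from world to camera coordinates). Camera axes: x right, y up, looking along -z (the intrinsics and any distortion apply to the point x, -y, -z); pixel columns grow to the right and rows downward; lengths in m; the calibration is good to about 2 mm. A picture is of the moment at which its call begins.
- ctrl.sign_off(): hands the job in, once; it reports no verdict.
The state is a dict: "time": time; "qpos": joint angles; "dq": joint speeds; "joint_efforts": joint torques, N m; "eef_pos": TCP position; "tcp_rot": TCP orientation; "contact_force": force on the tool from outside, world axes, zero at the start; "wrist_torque": the same for the moment, N m; "opening": opening from 0.0 (shut) to 1.0 (fully open).
Only numpy, scipy, OpenCV 4.12 (cv2) and the standard library are available. Lean on these libraries where they do the work, as an engineer would, in place of code of your own. Each camera call takes 0.05 s, during which the arm holds its last target.

## Working session

There is one attempt and no reset: what is moved stays moved. The work goes in short steps, Python scripts to look and compute and a tool call to move; the robot and the scene stay as the last step left them, time stands still between calls to the robot, and variables do not carry over. Pictures are saved under pics/ and viewed, and the job is handed in when it is done.

Besides the shell and the picture viewer there is one more tool, called after ">>>" in YAML: its name, and indented under it one key for each argument. play_rows: Moves the arm, as the interface text tells. Its arguments: {"type":"object","properties":{"claw":{"type":"array","items":{"type":"number"}},"travel":{"type":"array","items":{"type":"array","items":{"type":"number"}}},"dr":{"type":"array","items":{"type":"array","items":{"type":"number"}}},"force":{"type":"number"}},"required":["claw","travel","dr"]}

```bash
mkdir -p pics
cat > h.py <<'E'
import numpy as np, cv2
from plant import ctrl, vision
from scipy.spatial.transform import Rotation as R
def grab(n):
    d=vision.read_camera(n); np.savez(''+n+'.npz',**{k:np.asarray(v) for k,v in d.items()}); return d
def load(n): return dict(np.load(''+n+'.npz'))
def save(d,f): cv2.imwrite('pics/'+f,cv2.cvtColor(d['img'],cv2.COLOR_RGB2BGR))
def cloud(d):
    K=d['K'];z=d['range_z'];v,u=np.mgrid[0:z.shape[0],0:z.shape[1]]
    X=(u-K[0,2])/K[0,0]*z;Y=(v-K[1,2])/K[1,1]*z
    P=np.stack([X,-Y,-z,np.ones_like(z)],-1)
    W=P@np.linalg.inv(d['world_to_cam']).T
    W=W[...,:3].copy(); W[z<=0]=np.nan
    return W
def st():
    s=ctrl.get_state()
    for k in s: print(k,np.round(s[k],4))
    return s
E
python3 - <<'E'
from h import *
for n in('top','side','wrist'):
    d=grab(n); save(d,n+'0.png'); print(n,d.keys(),d['K'],np.round(np.linalg.inv(d['world_to_cam']),3))
st()
E
```

```text
top dict_keys(['img', 'range_z', 'K', 'world_to_cam']) [[507.76166129   0.         326.34024488]
 [  0.         507.76166129 203.76567884]
 [  0.           0.           1.        ]] [[ 0.023  0.998 -0.061  0.501]
 [-0.999  0.024  0.022  0.065]
 [ 0.023  0.06   0.998  1.377]
 [ 0.     0.     0.     1.   ]]
side dict_keys(['img', 'range_z', 'K', 'world_to_cam']) [[442.04596071   0.         321.64475905]
 [  0.         442.04596071 195.15717968]
 [  0.           0.           1.        ]] [[ 0.948  0.232 -0.217  0.328]
 [-0.318  0.712 -0.626 -0.704]
 [ 0.009  0.662  0.749  0.975]
 [ 0.     0.     0.     1.   ]]
wrist dict_keys(['img', 'range_z', 'K', 'world_to_cam']) [[319.92368455   0.         313.18269527]
 [  0.         319.92368455 195.73410723]
 [  0.           0.           1.        ]] [[ 0.419  0.86   0.293  0.357]
 [-0.908  0.397  0.134 -0.578]
 [-0.001 -0.322  0.947  0.374]
 [ 0.     0.     0.     1.   ]]
time 0.15
qpos [-1.289   0.287   1.5778  0.      1.2786 -0.15  ]
dq [-0.0005 -0.002  -0.0056 -0.0015  0.0001  0.0006]
joint_efforts [-3.00000e-04 -4.06611e+01 -2.93139e+01 -2.00000e-04  4.00000e-03
 -0.00000e+00]
eef_pos [ 0.2824 -0.6125  0.2303]
tcp_rot [-0.6907 -0.1521  0.6907 -0.1508]
contact_force [0.3538 0.0071 0.4743]
wrist_torque [0.0377 0.0104 0.0153]
opening 0.9931
```

View pics/top0.png

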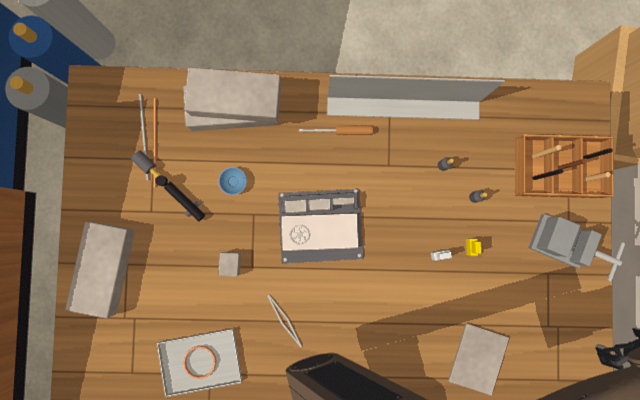

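View pics/side0.png

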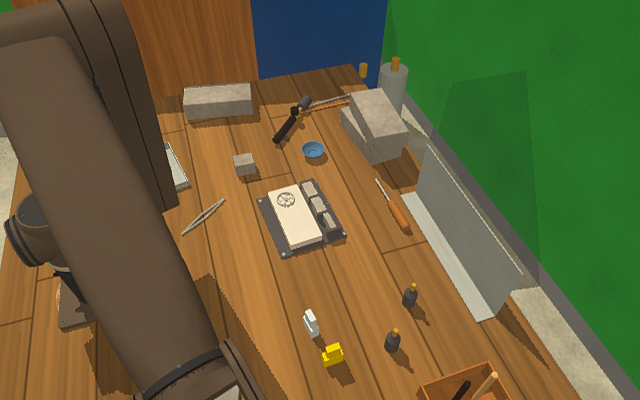

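The top view shows the jig at about (320,226), the white-grey spacer at (441,255) and the yellow look-alike at (474,247). The nozzles are at (446,163) and (479,196). I take the grey one as the spacer because it is aluminium-coloured, and I'll confirm that in an enlarged crop.

Run:
```python
from h import *
d=load('top'); I=d['img'][180:275,270:500]
cv2.imwrite('pics/crop1.png',cv2.resize(cv2.cvtColor(I,cv2.COLOR_RGB2BGR),None,fx=3.4,fy=3.4,interpolation=cv2.INTER_CUBIC))
W=cloud(d)
for u,v in [(200,300),(320,250),(320,232),(300,235),(319,207),(296,205),(345,202),(441,250),(436,257),(448,256),(441,255),(260,300)]: print(u,v,np.round(W[v,u],4))
# spacer points
m=(W[...,2]>0.02)&(W[...,0]>0.3)&(abs(np.mgrid[0:400,0:640][1]-441)<20)&(abs(np.mgrid[0:400,0:640][0]-255)<14)
P=W[m]; print(len(P),P.min(0),P.max(0),np.histogram(P[:,2],10))
for v in range(246,264): print(v,np.round(W[v,426:456,2]*1000).astype(int))
```

```text
200 300 [0.319  0.3667 0.001 ]
320 250 [0.4593 0.0496 0.0089]
320 232 [0.5075 0.051  0.0276]
300 235 [0.4983 0.1035 0.0357]
319 207 [0.5736 0.0552 0.0323]
296 205 [0.5774 0.1163 0.0325]
345 202 [ 0.5882 -0.0132  0.0369]
441 250 [ 0.4663 -0.2797 -0.0025]
436 257 [ 0.4485 -0.2572  0.0352]
448 256 [ 0.453  -0.2804  0.0681]
441 255 [nan nan nan]
260 300 [0.3224 0.2068 0.0025]
142 [ 0.44245491 -0.2916715   0.02069786] [ 0.46774529 -0.24995319  0.07689565] (array([ 6,  9, 30, 15,  3,  5,  3, 11, 44, 16]), array([0.02069786, 0.02631764, 0.03193742, 0.03755719, 0.04317697,
       0.04879675, 0.05441653, 0.06003631, 0.06565609, 0.07127587,
       0.07689565]))
246 [ 0  1 -1  2  1  0 -2  0 -1 -1  0 -5  6  0  0  3  2  3  4  1 -4  3  3  4
  4  7 -3 -5 -2 -2]
247 [ 1 -2  1  0 -2  1  0  3  4  0  1  3  0  1 -2  1 -4 -2  0 -1  5  2 -2 -1
  4  4  1 -4 -1  1]
248 [ 4  0 -2  0  3  1 -1  0 -2  0  1 -1  4 -2 -6  1  3  1  0  2 -1 -4  0 -2
  1  2  3  1 -3 -1]
249 [-2  0  2 -2 -6 -6  3  4 -3  3  1  4  4  0 -1 -1  1  1 -4 -2  0  2  0  3
  4 -1  0  3  2 -2]
250 [ 1  5  6  3 -3  4 -6  0  1  1 -1  1 -1  0  4 -2
[... 1213 characters left out ...]
42 54 64 72 77 76 71 68 72 70 69 68 68
 70  3  0  0 -3 -4]
258 [-4  2  1  6 -2  1 10 19 33 38 43 41 49 60 69 71 68 73 71 -5 -2  4 -6  4
 -2  2  2 -2 -5 -1]
259 [ 0  5  1  4  4  0  5 21 31 36 33 36 36  0  1  1  0 -1  5  0  5 -4 -3  1
  0  0 -1 -6  0  1]
260 [-1 -8 -5 -2 -1 -2  0 -1  0 -3  2  5 -2 -3  0  1 -2 -2 -2  4 -3  4  4  2
  9  0  0  3 -5 -2]
261 [-5  0  0 -2  2 -3 -1 -3  0  4 -2  4 -1  8  4 -4  2 -1  7 -1  4  0  1  1
  3 -1  0  2  1 -6]
262 [-5  8 -2 -2 -2 -2  2  3  4  3  3  1  4  1 -2  8 -3 -1  0 -5 -1  3 -2 -2
  0  2 -4  0 -5  3]
263 [ 4 -2 -4 -3 -2 -3  0  0  3  2 -2 -4 -3 -2  5 -1  0  5  3 -4  2  3  2  2
  1  0 -2 -4 -2  3]<stdin>:9: RuntimeWarning: invalid value encountered in cast
```

View pics/crop1.png

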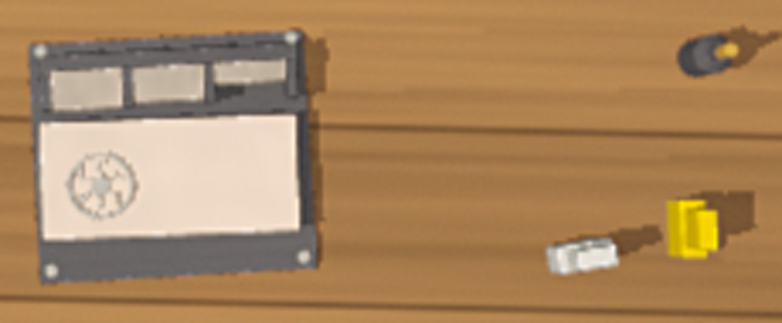

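The crop shows the silver-grey part at about (580,256) with a foot and a tab, standing upright. This is the spacer. The yellow block at (690,228) is the look-alike and stays put. The right-hand bay (crop 250,72) has the thinnest block. Next I'll get rough poses for the jig and spacer, then take a closer look with the wrist camera.

```bash
cat >> h.py <<'E'
def plan(p,jaw_yaw=None,Rt=None,s=None):
    """print travel and dr from current pose to TCP p, tool down, tool y at angle jaw_yaw (mod pi)"""
    s=s or ctrl.get_state(); R0=R.from_quat(s['tcp_rot'])
    if Rt is None:
        best=None
        for k in (0,np.pi):
            a=jaw_yaw+k; y=np.array([np.cos(a),np.sin(a),0]); x=np.array([0,0,-1.]); z=np.cross(x,y)
            C=R.from_matrix(np.stack([x,y,z],1)); dr=(R0.inv()*C).as_rotvec()
            if best is None or np.linalg.norm(dr)<np.linalg.norm(best[1]): best=(C,dr)
        dr=best[1]
    else: dr=(R0.inv()*Rt).as_rotvec()
    t=R0.inv().apply(np.array(p)-s['eef_pos'])
    print('travel',np.round(t,4),'dr',np.round(dr,4),'|t|mm',np.linalg.norm(t)*1000,'rot deg',np.degrees(np.linalg.norm(dr)))
def rect(P):
    (c,(w,h),a)=cv2.minAreaRect((P[:,:2]*1000).astype(np.float32)); return np.round(c,1),round(w,1),round(h,1),round(a,1)
E
python3 - <<'E'
from h import *
s=ctrl.get_state(); M=R.from_quat(s['tcp_rot']).as_matrix(); print(np.round(M,3))
d=load('wrist'); C=np.linalg.inv(d['world_to_cam']); print('cam in tool',np.round(M.T@(C[:3,3]-s['eef_pos']),4)); print(np.round(M.T@C[:3,:3],3))
d=load('top');W=cloud(d); v,u=np.mgrid[0:400,0:640]
m=(abs(u-441)<20)&(abs(v-255)<14)&(W[...,2]>.055); print('tab',rect(W[m]))
m=(abs(u-441)<20)&(abs(v-255)<14)&(W[...,2]>.012); print('spacer',rect(W[m]))
m=(abs(u-320)<50)&(abs(v-226)<45)&(W[...,2]>.004); print('jig',rect(W[m&(W[...,2]>.004)]))
I=d['img'].astype(int); m=(abs(u-320)<50)&(abs(v-232)<28)&(I.min(-1)>170); print('board',m.sum(),rect(W[m&np.isfinite(W[...,0])]))
plan([0.40,-0.27,0.30],0)
E
```

```text
[[-0.     0.419 -0.908]
 [ 0.002 -0.908 -0.419]
 [-1.    -0.002 -0.   ]]
cam in tool [-1.435e-01 -1.000e-04 -8.210e-02]
[[-0.001  0.322 -0.947]
 [ 1.     0.    -0.001]
 [-0.    -0.947 -0.322]]
tab (array([ 455.4, -272.7]), 13.8, 32.0, 10.3)
spacer (array([ 455.2, -271.7]), 19.6, 44.1, 11.1)
jig (array([524.4,  50.7]), 237.5, 264.5, 1.2)
board 2462 (array([509.8,  48.8]), 141.2, 206.6, 3.5)
travel [-0.0692 -0.262  -0.2502] dr [-1.139  -0.0013  0.0015] |t|mm 368.8260572108615 rot deg 65.25911553410175
```

Run:
```python
from h import *
plan([0.455,-0.272,0.17],0.185)
```

```text
travel [ 0.0608 -0.2369 -0.2993] dr [-1.324  -0.0015  0.0014] |t|mm 386.51729656855304 rot deg 75.85882102606865
```

>>> play_rows:
  claw: [0,0,0,0,0,0,0,0,0,0,0,0,0,0]
  travel:
    - [0.0,-0.03,-0.04]
    - [0.01,-0.06,-0.075]
    - [0.02,-0.09,-0.11]
    - [0.03,-0.12,-0.15]
    - [0.04,-0.15,-0.19]
    - [0.05,-0.18,-0.22]
    - [0.06,-0.21,-0.26]
    - [0.061,-0.237,-0.299]
    - [0.061,-0.237,-0.299]
    - [0.061,-0.237,-0.299]
    - [0.061,-0.237,-0.299]
    - [0.061,-0.237,-0.299]
    - [0.061,-0.237,-0.299]
    - [0.061,-0.237,-0.299]
  dr:
    - [-0.13,0,0]
    - [-0.26,0,0]
    - [-0.39,0,0]
    - [-0.52,0,0]
    - [-0.65,0,0]
    - [-0.78,0,0]
    - [-0.91,0,0]
    - [-1.04,0,0]
    - [-1.17,0,0]
    - [-1.3,0,0]
    - [-1.324,-0.0015,0.0014]
    - [-1.324,-0.0015,0.0014]
    - [-1.324,-0.0015,0.0014]
    - [-1.324,-0.0015,0.0014]

```text
time: 1.55
eef_pos: [0.4545, -0.2724, 0.1697]
tcp_rot: [0.452, 0.544, -0.452, 0.544]
contact_force: [0.2, 0.2, 0.1]
opening: 1.004
```

Run:
```python
from h import *
d=grab('wrist');save(d,'w1.png'); s=st(); W=cloud(d)
m=(abs(W[...,0]-.455)<.04)&(abs(W[...,1]+.272)<.04)
for lo,hi in((.012,.1),(.028,.044),(.06,.09)):
    q=m&(W[...,2]>lo)&(W[...,2]<hi); print(lo,q.sum(),rect(W[q]))
e=grab('top'); save(e,'top1.png'); W=cloud(e)
m=(abs(W[...,0]-.455)<.04)&(abs(W[...,1]+.272)<.04)
```

```text
time 1.6
qpos [-0.7314  0.0267  1.9872  0.      1.1276 -0.9148]
dq [ 0.0031  0.0001 -0.0002 -0.0017  0.0005 -0.0074]
joint_efforts [ 3.88000e-02 -2.85355e+01 -2.74446e+01  1.20000e-03  1.30000e-03
  5.00000e-03]
eef_pos [ 0.4545 -0.2724  0.1698]
tcp_rot [ 0.4521  0.5437 -0.4521  0.5437]
contact_force [-0.3399 -0.5127  0.0721]
wrist_torque [-0.0137  0.0094 -0.0382]
opening 1.0014
0.012 1260 (array([ 454.3, -272.3]), 20.0, 43.5, 10.6)
0.028 442 (array([ 454.4, -272.4]), 20.0, 43.4, 10.5)
0.06 657 (array([ 454.3, -272.5]), 13.1, 30.3, 10.6)
```

View pics/w1.png

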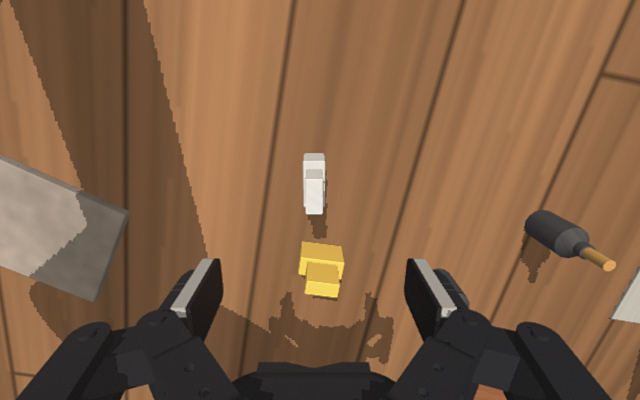

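The wrist view shows the silver spacer at (314,183). The foot measures 20.0 x 43.5 mm and the tab 13 x 30 mm, matching the given sizes, with its centre at (454.3,-272.4) and the thickness axis at 10.5°. The yellow look-alike is well clear at (322,270). I'm going down to grip the tab.

>>> play_rows:
  claw: [0,0,0,0,0,0,0]
  travel:
    - [0.03,0,0]
    - [0.06,0,0]
    - [0.09,0,0]
    - [0.11,0,0]
    - [0.128,0,0]
    - [0.128,0,0]
    - [0.128,0,0]
  dr:
    - [0,0,0]
    - [0,0,0]
    - [0,0,0]
    - [0,0,0]
    - [0,0,0]
    - [0,0,0]
    - [0,0,0]

```text
time: 2.35
eef_pos: [0.4545, -0.2725, 0.0419]
tcp_rot: [0.452, 0.544, -0.452, 0.543]
contact_force: [-0.4, 0.6, 0.2]
opening: 1.0
```

>>> play_rows:
  claw: [60,120,180,230,255,255,255,255,255,255]
  travel:
    - [0,0,0]
    - [0,0,0]
    - [0,0,0]
    - [0,0,0]
    - [0,0,0]
    - [0,0,0]
    - [0,0,0]
    - [0,0,0]
    - [0,0,0]
    - [0,0,0]
  dr:
    - [0,0,0]
    - [0,0,0]
    - [0,0,0]
    - [0,0,0]
    - [0,0,0]
    - [0,0,0]
    - [0,0,0]
    - [0,0,0]
    - [0,0,0]
    - [0,0,0]
  force: 40

```text
time: 3.35
eef_pos: [0.4549, -0.2728, 0.0423]
tcp_rot: [0.452, 0.543, -0.452, 0.544]
contact_force: [0.1, 0.2, 4.2]
opening: 0.152
```

>>> play_rows:
  claw: [255,255,255,255,255,255,255]
  travel:
    - [-0.01,0,0]
    - [-0.03,0,0]
    - [-0.06,0,0]
    - [-0.09,0,0]
    - [-0.12,0,0]
    - [-0.12,0,0]
    - [-0.12,0,0]
  dr:
    - [0,0,0]
    - [0,0,0]
    - [0,0,0]
    - [0,0,0]
    - [0,0,0]
    - [0,0,0]
    - [0,0,0]

```text
time: 4.05
eef_pos: [0.4546, -0.2726, 0.1623]
tcp_rot: [0.452, 0.543, -0.452, 0.544]
contact_force: [-0.5, 0.4, -0.7]
opening: 0.154
```

Run:
```python
from h import *
plan([0.50,-0.04,0.22],0.04)
```

```text
travel [-0.0578  0.087  -0.2204] dr [ 0.1431  0.0006 -0.0005] |t|mm 243.8871251501374 rot deg 8.200719368973507
```

>>> play_rows:
  claw: [255,255,255,255,255,255,255,255,255]
  travel:
    - [-0.02,0.01,-0.02]
    - [-0.04,0.025,-0.06]
    - [-0.058,0.04,-0.1]
    - [-0.058,0.055,-0.14]
    - [-0.058,0.07,-0.18]
    - [-0.058,0.08,-0.2]
    - [-0.058,0.087,-0.22]
    - [-0.058,0.087,-0.22]
    - [-0.058,0.087,-0.22]
  dr:
    - [0.02,0,0]
    - [0.05,0,0]
    - [0.07,0,0]
    - [0.1,0,0]
    - [0.12,0,0]
    - [0.143,0,0]
    - [0.143,0,0]
    - [0.143,0,0]
    - [0.143,0,0]

```text
time: 4.95
eef_pos: [0.499, -0.0401, 0.2182]
tcp_rot: [0.489, 0.511, -0.49, 0.509]
contact_force: [0.2, -0.2, -0.9]
opening: 0.155
```

Run:
```python
from h import *
d=grab('wrist');save(d,'w2.png'); s=st();
```

```text
time 5.0
qpos [-2.837e-01 -9.120e-02  2.008e+00 -1.000e-03  1.227e+00 -3.236e-01]
dq [-0.0172 -0.0057 -0.0116  0.0029 -0.0007  0.0007]
joint_efforts [ 5.01300e-01 -2.55787e+01 -2.91498e+01  1.83000e-02  1.25000e-02
 -3.00000e-04]
eef_pos [ 0.4993 -0.0407  0.2186]
tcp_rot [ 0.4892  0.5105 -0.4905  0.5094]
contact_force [ 0.0135 -0.7363 -1.6924]
wrist_torque [ 0.0107 -0.025   0.0212]
opening 0.1579
```

View pics/w2.png

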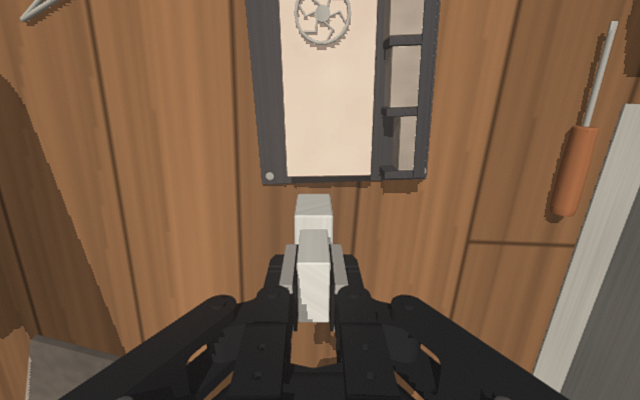

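The wrist view shows the spacer held upright. The jig is at the top of the frame, with its near bay (388–415, 115–170) deepest and the brooch on the board at (322,14). Next I'll measure the bay edges.

Run:
```python
from h import *
d=load('wrist');W=cloud(d)
I=d['img']
cv2.imwrite('pics/w2c.png',cv2.resize(cv2.cvtColor(I[0:200,235:445],cv2.COLOR_RGB2BGR),None,fx=3,fy=3,interpolation=cv2.INTER_CUBIC))
for v in (60,90,130,140,150,160,175):
    print(v,[(u,*(np.round(W[v,u]*1000).astype(int) if np.isfinite(W[v,u,0]) else ())) for u in range(364,432,3)])
```

```text
60 [(364, np.int64(542), np.int64(69), np.int64(30)), (367, np.int64(545), np.int64(69), np.int64(29)), (370, np.int64(548), np.int64(69), np.int64(30)), (373, np.int64(551), np.int64(69), np.int64(29)), (376, np.int64(557), np.int64(71), np.int64(8)), (379, np.int64(560), np.int64(71), np.int64(7)), (382, np.int64(563), np.int64(71), np.int64(7)), (385, np.int64(567), np.int64(71), np.int64(6)), (388, np.int64(567), np.int64(70), np.int64(21)), (391, np.int64(567), np.int64(69), np.int64(34)), (394, np.int64(569), np.int64(69), np.int64(36)), (397, np.int64(571), np.int64(69), np.int64(39)), (400, np.int64(575), np.int64(69), np.int64(35)), (403, np.int64(578), np.int64(70), np.int64(36)), (406,), (409, np.int64(583), np.int64(70), np.int64(38)), (412, np.int64(586), np.int64(70), np.int64(37)), (415, np.int64(589), np.int64(70), np.int64(37)), (418, np.int64(590), np.int64(70), np.int64(40)), (421, np.int64(594), np.int64(70), np.int64(37)), (424, np.int64(597), np.int64(70), np.int64(37)), (427, np.int64(600), np.int64(70), np.int64(36)), (430, np.int64(603), np.int64(70), np.int6
[... 6201 characters left out ...]
t64(580), np.int64(-42), np.int64(37)), (394, np.int64(583), np.int64(-42), np.int64(37)), (397, np.int64(586), np.int64(-42), np.int64(36)), (400, np.int64(589), np.int64(-42), np.int64(37)), (403, np.int64(592), np.int64(-42), np.int64(36)), (406, np.int64(595), np.int64(-41), np.int64(37)), (409, np.int64(598), np.int64(-41), np.int64(38)), (412, np.int64(601), np.int64(-41), np.int64(37)), (415, np.int64(604), np.int64(-41), np.int64(38)), (418, np.int64(608), np.int64(-41), np.int64(36)), (421, np.int64(611), np.int64(-40), np.int64(38)), (424, np.int64(614), np.int64(-40), np.int64(37)), (427, np.int64(631), np.int64(-50), np.int64(0)), (430, np.int64(634), np.int64(-49), np.int64(1))]
```

View pics/w2c.png

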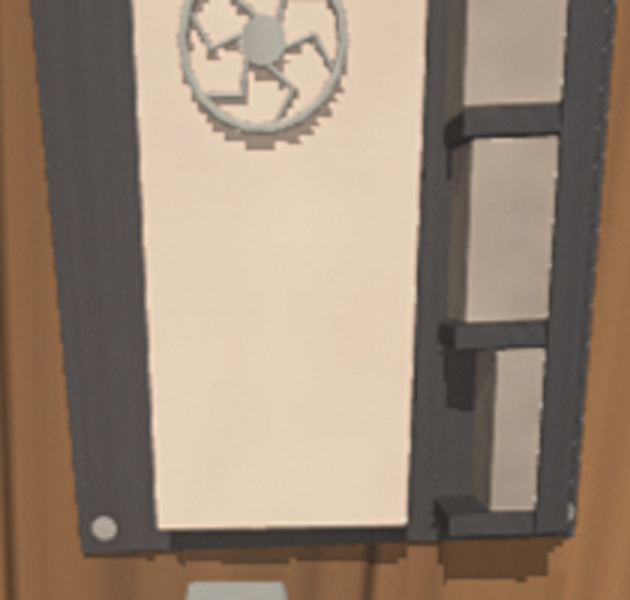

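```bash
cat > meas.py <<'E'
from h import *
def line(P): # x = a + b*y robust
    b,a=np.polyfit(P[:,1],P[:,0],1)
    for _ in range(3):
        r=P[:,0]-a-b*P[:,1]; k=abs(r)<2*max(r.std(),.0003); b,a=np.polyfit(P[k,1],P[k,0],1)
    return a,b,np.std(P[:,0]-a-b*P[:,1]),len(P)
def meas(W,xf=(0.575,0.6),ybay=(-.035,.005)):
    X,Y,Z=W[...,0],W[...,1],W[...,2]
    out={}
    f=(Z>.013)&(Z<.033)&(X>xf[0])&(X<xf[1])&(Y>ybay[0])&(Y<ybay[1]); out['face']=line(W[f])
    # board far edge: per row last pixel with z 25..34 ; near edge: first pixel
    far=[];near=[];back=[]
    for v in range(W.shape[0]):
        z=Z[v];ok=(z>.024)&(z<.0335)&(X[v]>.43)&(X[v]<.566)&(Y[v]>-.046)&(Y[v]<.14)
        i=np.where(ok)[0]
        if len(i)>50:
            far.append((W[v,i[-1]]+ (W[v,i[-1]]-W[v,i[-1]-1])*.5)); near.append(W[v,i[0]])
        j=np.where((z>.033)&(z<.043)&(X[v]>.55)&(X[v]<.66)&(Y[v]>-.042)&(Y[v]<.14))[0]
        if len(j)>5: back.append(W[v,j[-1]])
    for n,a in(('far',far),('near',near),('back',back)):
        a=np.array(a); out[n]=line(a) if len(a)>8 else None
    for k in out: print(k,np.round(out[k],4) if out[k] else None)
    return out
E
python3 - <<'E'
from meas import *
W=cloud(load('wrist'));o=meas(W)
X,Y,Z=W[...,0],W[...,1],W[...,2]
# rib tops in bay zone x 575-582 (forward of block face)
m=(Z>.033)&(X>.572)&(X<.579)&(Y<.03); ys=np.sort(Y[m]); print(np.round(ys[::4]*1000,1))
for y in(-.04,-.012,.02,.08): print(y,'gap',o['face'][0]+o['face'][1]*y-o['far'][0]-o['far'][1]*y)
a=cloud(grab('top')); o2=meas(a)
E
```

```text
** On entry to DLASCL parameter number  4 had an illegal value
 ** On entry to DLASCL parameter number  4 had an illegal value
 ** On entry to DLASCL parameter number  4 had an illegal value
 ** On entry to DLASCL parameter number  4 had an illegal value
 ** On entry to DLASCL parameter number  5 had an illegal value
 ** On entry to DLASCL parameter number  4 had an illegal valueTraceback (most recent call last):
  File "<stdin>", line 2, in <module>
  File "meas.py", line 21, in meas
    a=np.array(a); out[n]=line(a) if len(a)>8 else None
                          ~~~~^^^
  File "meas.py", line 3, in line
    b,a=np.polyfit(P[:,1],P[:,0],1)
        ~~~~~~~~~~^^^^^^^^^^^^^^^^^
    c, resids, rank, s = lstsq(lhs, rhs, rcond)
                         ~~~~~^^^^^^^^^^^^^^^^^
    x, resids, rank, s = _umath_linalg.lstsq(a, b, rcond,
                         ~~~~~~~~~~~~~~~~~~~^^^^^^^^^^^^^
                                             signature=signature)
                                             ^^^^^^^^^^^^^^^^^^^^
    raise LinAlgError("SVD did not converge in Linear Least Squares")
numpy.linalg.LinAlgError: SVD did not converge in Linear Least Squares
```

```bash
sed -i 's/^def line(P):.*/def line(P):\n    P=P[np.isfinite(P).all(1)]/' meas.py
python3 - <<'E'
from meas import *
W=cloud(load('wrist'));o=meas(W)
X,Y,Z=W[...,0],W[...,1],W[...,2]
m=(Z>.033)&(X>.572)&(X<.579)&(Y<.03); ys=np.sort(Y[m]); print(np.round(ys[::4]*1000,1))
for y in(-.04,-.012,.02,.08): print(y,'gap',o['face'][0]+o['face'][1]*y-o['far'][0]-o['far'][1]*y)
print('top');W=cloud(grab('top'));o2=meas(W)
s=ctrl.get_state();print(s['eef_pos'])
E
```

```text
face [ 5.833e-01 -8.120e-02  2.000e-04  1.790e+02]
far [5.565e-01 1.750e-02 3.400e-03 1.730e+02]
near [ 4.674e-01 -6.160e-02  8.000e-04  1.740e+02]
back [ 6.105e-01 -7.720e-02  4.000e-04  1.770e+02]
[-45.3 -45.  -44.5 -43.9 -43.2 -42.9 -41.9 -41.1 -40.7 -40.  -39.4 -38.8
 -38.5 -38.1  18.1  19.1  19.4  20.1  20.3  21.2  21.3  22.1  23.   23.1
  23.9  24.1  24.8  25.1  25.8  26.   26.7  27.7  27.8  28.7  28.9  29.7]
-0.04 gap 0.030734656247300245
-0.012 gap 0.027972584456674342
0.02 gap 0.024815930981673267
0.08 gap 0.018897205716046177
top
face [ 5.862e-01 -2.483e-01  5.600e-03  2.300e+01]
far [ 4.9980e-01 -3.2299e+00  5.2000e-03  9.0000e+00]
near [-4.11220e+00  3.33951e+01  5.90000e-03  9.00000e+00]
back [ 5.838e-01 -2.711e-01  1.210e-02  2.000e+01]
[ 0.49944519 -0.04102471  0.21904215]
```

Run:
```python
from meas import *
d=load('wrist');W=cloud(d); s=ctrl.get_state()
Rm=R.from_quat([ 0.4892,0.5105,-0.4905,0.5094]); p=np.array([0.4993,-0.0407,0.2186])
T=Rm.inv().apply((W-p).reshape(-1,3)).reshape(W.shape)
v,u=np.mgrid[0:400,0:640]
I=d['img'].astype(int)
for n,(u0,u1,v0,v1) in {'foottop/side':(290,340,190,235),'tab':(300,330,228,330)}.items():
    m=(u>u0)&(u<u1)&(v>v0)&(v<v1)&(abs(T[...,1])<.03)&(T[...,0]>-.06)&(T[...,0]<.06)
    Q=T[m]; print(n,len(Q),np.round(np.percentile(Q,[1,50,99],axis=0),4))
for v0 in(200,215,232,240,260,280,300): print(v0,[(uu,*np.round(T[v0,uu]*1000).astype(int).tolist()) for uu in range(286,346,3) if np.isfinite(T[v0,uu,0])])
# board far-edge transitions
X,Y,Z=W[...,0],W[...,1],W[...,2]
P=[]
for vv in range(20,172,3):
    for uu in range(360,384):
        if Z[vv,uu]>.022 and not Z[vv,uu+1]>.022 and np.isfinite(Z[vv,uu+1]): P.append(W[vv,uu]+[.0005,0,0]);break
print('far',line(np.array(P)))
```

```text
foottop/side 1516 [[-0.0016 -0.0104 -0.0227]
 [ 0.0068 -0.0006 -0.0217]
 [ 0.0387  0.009  -0.0123]]
tab 2687 [[-0.0296 -0.0064 -0.0158]
 [-0.028  -0.0002 -0.0093]
 [ 0.0047  0.0062  0.0136]]
200 [(286, 217, -34, 45), (289, 218, -30, 46), (292, 217, -26, 45), (295, 218, -23, 45), (298, 28, -10, -22), (301, 28, -8, -22), (304, 28, -6, -22), (307, 28, -5, -22), (310, 28, -3, -22), (313, 29, -1, -22), (316, 28, 1, -22), (319, 28, 2, -22), (322, 27, 4, -23), (325, 28, 6, -22), (328, 28, 7, -22), (331, 218, 20, 45), (334, 218, 24, 45), (337, 217, 27, 45), (340, 218, 31, 45), (343, 217, 35, 45)]
215 [(286, 218, -34, 65), (289, 217, -31, 65), (292, 219, -27, 65), (295, 8, -10, -21), (298, 7, -9, -22), (301, 7, -7, -22), (304, 7, -6, -22), (307, 7, -4, -22), (310, 7, -3, -22), (313, 7, -1, -22), (316, 5, 0, -22), (319, 6, 2, -22), (322, 7, 3, -22), (325, 8, 5, -21), (328, 7, 6, -22), (331, 7, 8, -22), (334, 218, 24, 65), (337, 217, 28, 64), (340, 217, 31, 64), (343, 217, 35, 64)]
232 [(286, 217, -35, 87), (289, 216, -31, 87), (292, 217, -27, 87), (295, 6, -10, -12), (298, 6, -9, -13), (301, 1
[... 1300 characters left out ...]
7), (316, -29, 0, -7), (319, -28, 1, -7), (322, -29, 3, -7), (325, -28, 4, -7), (328, -28, 5, -7), (331, -35, 6, -11), (334, -34, 7, -11), (337, -35, 8, -11), (340, -35, 10, -11), (343, -35, 11, -11)]
300 [(286, -49, -10, -13), (289, -49, -9, -13), (292, -40, -9, -6), (295, -39, -8, -5), (298, -28, -7, 3), (301, -29, -6, 3), (304, -29, -5, 3), (307, -28, -4, 3), (310, -29, -2, 2), (313, -28, -1, 3), (316, -29, 0, 3), (319, -29, 1, 3), (322, -27, 3, 4), (325, -28, 4, 3), (328, -29, 5, 2), (331, -39, 6, -5), (334, -37, 7, -3), (337, -42, 8, -7), (340, -49, 8, -12), (343, -48, 10, -12)]
far (np.float64(0.5566810821094638), np.float64(-0.05954069607076472), np.float64(0.0003593221908320066), 51)
```

The gap is 26.5 mm: block face at x≈584.1 and board edge at 557.3 near y=-10. The bay runs from y=-38 to 18, which is 56 mm, and the jig yaw is about 0.078. All of this matches the thin bay, so the spacer target is (571,-10.3) with yaw 0.075.

Run:
```python
from h import *
plan([0.571,-0.0103,0.10],0.075)
```

```text
travel [ 0.1189  0.0729 -0.0279] dr [-0.0356  0.0002  0.0017] |t|mm 142.25024433564906 rot deg 2.041682667170676
```

>>> play_rows:
  claw: [255,255,255,255,255,255,255,255,255,255]
  travel:
    - [0,0.03,-0.01]
    - [0,0.06,-0.02]
    - [0,0.073,-0.028]
    - [0.02,0.073,-0.028]
    - [0.05,0.073,-0.028]
    - [0.08,0.073,-0.028]
    - [0.105,0.073,-0.028]
    - [0.119,0.073,-0.028]
    - [0.119,0.073,-0.028]
    - [0.119,0.073,-0.028]
  dr:
    - [-0.01,0,0]
    - [-0.02,0,0]
    - [-0.036,0,0.0017]
    - [-0.036,0,0.0017]
    - [-0.036,0,0.0017]
    - [-0.036,0,0.0017]
    - [-0.036,0,0.0017]
    - [-0.036,0,0.0017]
    - [-0.036,0,0.0017]
    - [-0.036,0,0.0017]

```text
time: 6.05
eef_pos: [0.5716, -0.0107, 0.1007]
tcp_rot: [0.481, 0.518, -0.481, 0.519]
contact_force: [-0.4, -0.0, -0.7]
opening: 0.152
```

Run:
```python
from h import *
d=grab('wrist');save(d,'w3.png'); plan([0.571,-0.0103,0.056],0.075)
s=ctrl.get_state();print(s['eef_pos'],s['contact_force'])
I=d['img'][0:330,220:480]
cv2.imwrite('pics/w3c.png',cv2.resize(cv2.cvtColor(I,cv2.COLOR_RGB2BGR),None,fx=1.8,fy=1.8,interpolation=cv2.INTER_CUBIC))
W=cloud(d)
for v in (140,150,160,170,180): print(v,[(u,*np.round(W[v,u]*1000).astype(int).tolist()) for u in range(260,420,4) if np.isfinite(W[v,u,0])])
```

```text
travel [ 0.0455 -0.0013 -0.0005] dr [ 0.0002  0.001  -0.0025] |t|mm 45.49682061272249 rot deg 0.15672255850078234
[ 0.57217303 -0.01069325  0.10148   ] [ 0.13849748 -0.12797199 -0.32585849]
140 [(260, 532, 35, 30), (264, 534, 36, 30), (268, 537, 36, 30), (272, 540, 36, 29), (276, 542, 36, 30), (280, 545, 36, 29), (284, 548, 37, 30), (288, 550, 37, 30), (292, 553, 37, 29), (296, 555, 33, 6), (300, 558, 34, 6), (304, 561, 34, 7), (308, 564, 34, 7), (312, 567, 34, 6), (316, 569, 37, 23), (320, 572, 39, 36), (324, 574, 40, 36), (328, 577, 40, 37), (332, 579, 40, 37), (336, 582, 40, 38), (340, 584, 41, 38), (344, 587, 40, 35), (348, 590, 41, 36), (352, 592, 41, 36), (356, 595, 41, 37), (360, 597, 41, 37), (364, 600, 42, 37), (368, 602, 42, 37), (372, 605, 42, 37), (380, 617, 38, 7), (384, 620, 38, 6), (388, 624, 38, 1), (392, 627, 38, 0), (396, 630, 38, 1), (400, 633, 38, 2), (404, 636, 39, 2), (408, 639, 39, 1), (412, 642, 39, 0), (416, 645, 39, 1)]
150 [(260, 532, 28, 29), (264, 534, 29, 29), (268, 537, 29, 29), (272, 540, 29, 30), (276, 543, 29, 30), (280, 545, 30, 30), (284, 548, 30, 
[... 2267 characters left out ...]
 29), (272, 541, 8, 29), (276, 543, 8, 29), (280, 546, 8, 29), (284, 549, 8, 28), (288, 552, 9, 30), (292, 555, 9, 29), (296, 557, 4, 10), (300, 560, 3, 7), (304, 563, 3, 7), (308, 566, 4, 8), (312, 569, 3, 6), (316, 572, 4, 8), (320, 575, 4, 7), (324, 578, 4, 7), (328, 581, 5, 7), (332, 582, 11, 30), (336, 584, 14, 37), (340, 587, 14, 38), (344, 590, 14, 37), (348, 592, 14, 39), (352, 595, 14, 37), (356, 598, 14, 37), (360, 601, 14, 36), (364, 603, 15, 37), (368, 606, 15, 37), (372, 608, 16, 38), (376, 618, 7, 7), (380, 621, 7, 6), (384, 626, 6, 1), (388, 629, 6, 0), (392, 632, 7, 1), (396, 635, 7, 1), (400, 638, 7, 1), (404, 641, 7, 1), (408, 645, 7, 0), (412, 647, 8, 3), (416, 651, 8, 1)]
```

View pics/w3c.png

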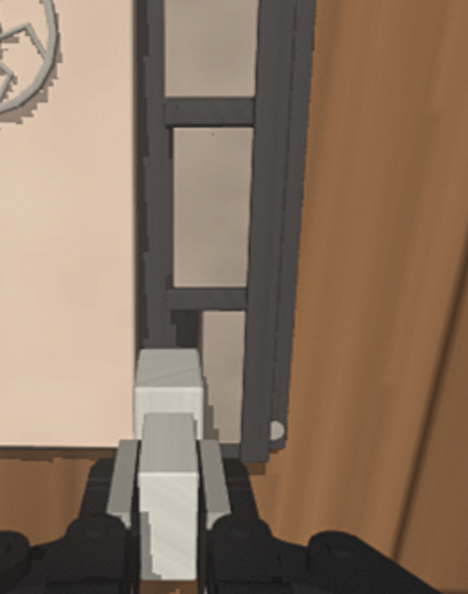

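The crop shows the spacer above the bay, with the block face on its right and the board edge on its left. The measurements repeat to within 0.5 mm (gap centre x≈571), so I'm lowering it.

>>> play_rows:
  claw: [255,255,255,255,255,255]
  travel:
    - [0.015,-0.001,0]
    - [0.027,-0.001,0]
    - [0.036,-0.001,0]
    - [0.042,-0.001,0]
    - [0.045,-0.001,0]
    - [0.045,-0.001,0]
  dr:
    - [0,0,0]
    - [0,0,0]
    - [0,0,0]
    - [0,0,0]
    - [0,0,0]
    - [0,0,0]

```text
time: 6.7
eef_pos: [0.5709, -0.0107, 0.0558]
tcp_rot: [0.481, 0.518, -0.481, 0.519]
contact_force: [-0.5, -0.6, -1.4]
opening: 0.155
```

Run:
```python
from h import *
d=grab('wrist');save(d,'w4.png'); plan([0.571,-0.0103,0.048],0.075)
s=ctrl.get_state();print(s['eef_pos'],s['contact_force'])
I=d['img'][100:330,250:400]
cv2.imwrite('pics/w4c.png',cv2.resize(cv2.cvtColor(I,cv2.COLOR_RGB2BGR),None,fx=2.5,fy=2.5,interpolation=cv2.INTER_CUBIC))
```

```text
travel [ 0.0083 -0.0003 -0.0005] dr [ 0.0003  0.0009 -0.0023] |t|mm 8.341493511739888 rot deg 0.14329571869232383
[ 0.57131451 -0.01076409  0.05632263] [ 0.11396522 -0.57228969 -1.12826924]
```

View pics/w4c.png

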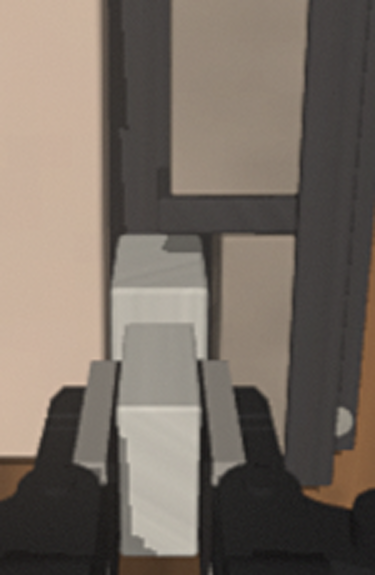

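The spacer sits between the board and the block with a dark gap on both sides. I'm lowering it onto the plate.

>>> play_rows:
  claw: [255,255,255,255,255]
  travel:
    - [0.003,0,0]
    - [0.005,0,0]
    - [0.007,0,0]
    - [0.008,0,0]
    - [0.008,0,0]
  dr:
    - [0,0,0]
    - [0,0,0]
    - [0,0,0]
    - [0,0,0]
    - [0,0,0]

```text
time: 7.25
eef_pos: [0.5714, -0.0108, 0.0484]
tcp_rot: [0.481, 0.518, -0.48, 0.519]
contact_force: [-0.6, -0.4, -0.5]
opening: 0.156
```

>>> play_rows:
  claw: [255,255,255]
  travel:
    - [0.0005,0,0]
    - [0.001,0,0]
    - [0.001,0,0]
  dr:
    - [0,0,0]
    - [0,0,0]
    - [0,0,0]

```text
time: 7.55
eef_pos: [0.5716, -0.0108, 0.0483]
tcp_rot: [0.481, 0.518, -0.48, 0.519]
contact_force: [-2.3, -0.2, 5.2]
opening: 0.159
```

>>> play_rows:
  claw: [230,215,200,180,160,140,120,120]
  travel:
    - [0,0,0]
    - [0,0,0]
    - [0,0,0]
    - [0,0,0]
    - [0,0,0]
    - [0,0,0]
    - [0,0,0]
    - [0,0,0]
  dr:
    - [0,0,0]
    - [0,0,0]
    - [0,0,0]
    - [0,0,0]
    - [0,0,0]
    - [0,0,0]
    - [0,0,0]
    - [0,0,0]

```text
time: 8.35
eef_pos: [0.5716, -0.0109, 0.0483]
tcp_rot: [0.481, 0.518, -0.48, 0.519]
contact_force: [0.6, -0.5, -0.3]
opening: 0.531
```

>>> play_rows:
  claw: [120,120,120,120,120,120,120]
  travel:
    - [-0.01,0,0]
    - [-0.03,0,0]
    - [-0.05,0,0]
    - [-0.08,0,0]
    - [-0.1,0,0]
    - [-0.1,0,0]
    - [-0.1,0,0]
  dr:
    - [0,0,0]
    - [0,0,0]
    - [0,0,0]
    - [0,0,0]
    - [0,0,0]
    - [0,0,0]
    - [0,0,0]

```text
time: 9.05
eef_pos: [0.5715, -0.0108, 0.1487]
tcp_rot: [0.481, 0.517, -0.48, 0.52]
contact_force: [-1.2, -0.1, -0.1]
opening: 0.528
```

Run:
```python
from h import *
d=grab('wrist');save(d,'w5.png'); 
s=ctrl.get_state();print(s['eef_pos'],s['contact_force'])
W=cloud(d)
m=(abs(W[...,0]-.571)<.03)&(abs(W[...,1]+.01)<.035)&(W[...,2]>.06)&(W[...,2]<.09)
print(m.sum(),rect(W[m]),np.median(W[m][:,2]))
m=(abs(W[...,0]-.571)<.03)&(abs(W[...,1]+.01)<.035)&(W[...,2]>.0405)&(W[...,2]<.09)
print(m.sum(),rect(W[m]))
```

```text
[ 0.57067843 -0.01063931  0.14740648] [ 0.04869156  0.50114694 -0.18215543]
852 (array([571.5, -10.7]), 13.5, 29.7, 4.0) 0.07700113550652554
1410 (array([571.6, -10.9]), 19.7, 43.6, 3.7)
```

View pics/w5.png

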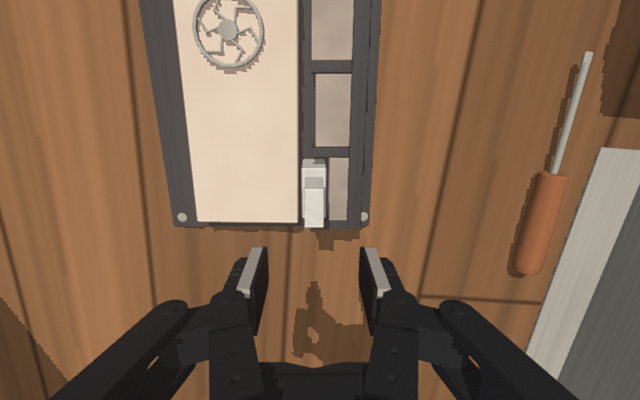

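The spacer is standing in the bay with its tab top at z=77 mm, centre (571.5,-10.7) and yaw about 0.067. It's released, and the brooch is undisturbed. Now I'll shut the fingers and go in front of the board, opposite the spacer.

Run:
```python
from meas import *
W=cloud(load('wrist')); X,Y,Z=W[...,0],W[...,1],W[...,2]
P=[];Q=[]
for vv in range(0,215,3):
    r=Z[vv]; ok=np.where((r>.022)&(r<.034)&(X[vv]>.44)&(X[vv]<.562)&(Y[vv]>-.045))[0]
    if len(ok)>60: Q.append(W[vv,ok[0]]-[.0004,0,0]); P.append(W[vv,ok[-1]]+[.0004,0,0])
print('near',line(np.array(Q)),'far',line(np.array(P)))
f=(Z>.013)&(Z<.033)&(X>.575)&(X<.6)&(Y>-.035)&(Y<.01)
print('n',f.sum(), line(W[f]) if f.sum()>20 else '')
plan([0.438,-0.021,0.15],0.075);plan([0.438,-0.021,0.015],0.075)
```

```text
near (np.float64(0.4673422462466213), np.float64(-0.06239741980727841), np.float64(0.0003281412970231716), 72) far (np.float64(0.5568430355797552), np.float64(-0.059510766752368195), np.float64(0.0009018858172328334), 72)
n 54 (np.float64(0.5832217823735576), np.float64(-0.07839858996152396), np.float64(3.308654251284122e-05), 54)
travel [-0.0027 -0.1331  0.0004] dr [ 0.0003  0.0006 -0.0009] |t|mm 133.1076087406369 rot deg 0.06313012780935917
travel [ 0.1323 -0.1332  0.0003] dr [ 0.0003  0.0006 -0.0009] |t|mm 187.72954956186837 rot deg 0.06313012780935917
```

>>> play_rows:
  claw: [160,200,255,255,255,255,255,255,255,255,255]
  travel:
    - [0,-0.02,0]
    - [0,-0.06,0]
    - [0,-0.1,0]
    - [0,-0.133,0]
    - [0.02,-0.133,0]
    - [0.06,-0.133,0]
    - [0.09,-0.133,0]
    - [0.115,-0.133,0]
    - [0.13,-0.133,0]
    - [0.132,-0.133,0]
    - [0.132,-0.133,0]
  dr:
    - [0,0,0]
    - [0,0,0]
    - [0,0,0]
    - [0,0,0]
    - [0,0,0]
    - [0,0,0]
    - [0,0,0]
    - [0,0,0]
    - [0,0,0]
    - [0,0,0]
    - [0,0,0]
  force: 60

```text
time: 10.2
eef_pos: [0.437, -0.0204, 0.0142]
tcp_rot: [0.48, 0.519, -0.481, 0.518]
contact_force: [-0.1, -0.1, -0.2]
opening: 0.003
```

Run:
```python
from h import *
d=grab('wrist');save(d,'w6.png'); st()
W=cloud(d)
```

```text
time 10.25
qpos [-2.7910e-01  7.7800e-02  2.2737e+00 -4.0000e-04  7.8990e-01 -3.5420e-01]
dq [ 0.0014 -0.022  -0.016  -0.0005 -0.0028 -0.0012]
joint_efforts [ 1.00000e-03 -2.35780e+01 -2.05644e+01 -1.00000e-03  2.17000e-02
 -0.00000e+00]
eef_pos [ 0.438  -0.0206  0.0151]
tcp_rot [ 0.4808  0.5183 -0.4809  0.5186]
contact_force [-0.1182  0.116   0.4801]
wrist_torque [-0.0263 -0.0111  0.0013]
opening 0.0008
```

View pics/w6.png

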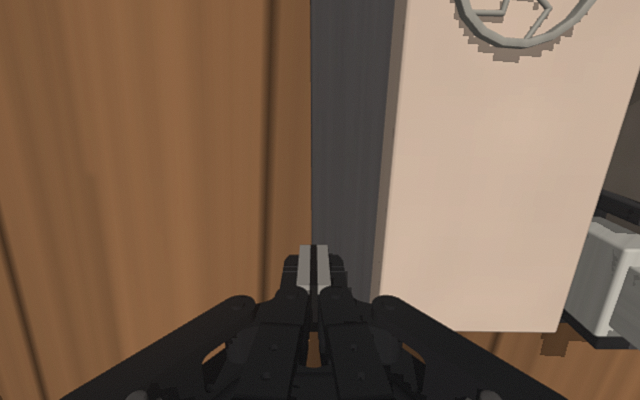

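The wrist view shows the shut fingertips at (313,265) in front of the board's near edge at column 385, with the spacer at (610,270). I'm advancing until contact.

>>> play_rows:
  claw: [255,255,255,255,255,255,255,255]
  travel:
    - [0,0.005,0]
    - [0,0.01,0]
    - [0,0.012,0]
    - [0,0.014,0]
    - [0,0.015,0]
    - [0,0.016,0]
    - [0,0.016,0]
    - [0,0.016,0]
  dr:
    - [0,0,0]
    - [0,0,0]
    - [0,0,0]
    - [0,0,0]
    - [0,0,0]
    - [0,0,0]
    - [0,0,0]
    - [0,0,0]

```text
time: 11.05
eef_pos: [0.4538, -0.0194, 0.0151]
tcp_rot: [0.481, 0.518, -0.481, 0.519]
contact_force: [0.5, -0.3, -0.2]
opening: 0.001
```

```bash
cat >> meas.py <<'E'
def edges(W,xmax=.575):
    X,Y,Z=W[...,0],W[...,1],W[...,2];P=[];Q=[]
    for vv in range(0,W.shape[0]):
        r=Z[vv]; ok=np.where((r>.024)&(r<.0335)&(X[vv]>.445)&(X[vv]<xmax)&(Y[vv]>-.05))[0]
        if len(ok)>60:
            Q.append(W[vv,ok[0]])
            P.append(W[vv,ok[-1]])
    print('near',np.round(line(np.array(Q)),4),'far',np.round(line(np.array(P)),4))
E
python3 - <<'E'
from meas import *
d=grab('wrist');save(d,'w7.png');s=ctrl.get_state();print(s['time'],s['eef_pos'],s['contact_force'])
edges(cloud(d))
E
```

```text
11.1 [ 0.45375614 -0.01939491  0.01502646] [-0.10226018 -0.25247604 -1.19056225]
near [ 4.643e-01 -2.680e-02  1.410e-02  3.300e+02] far [5.653e-01 4.200e-03 4.000e-03 3.300e+02]
```

View pics/w7.png

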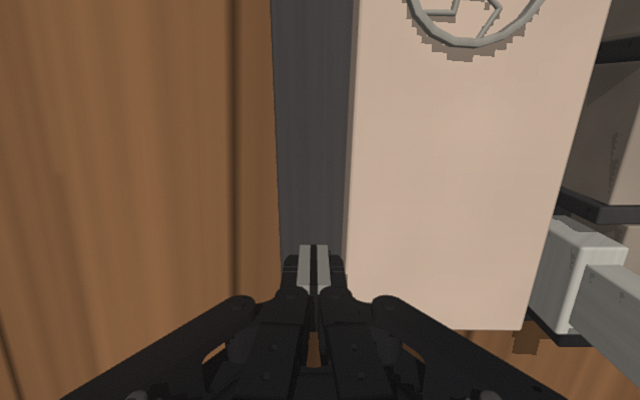

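>>> play_rows:
  claw: [255,255,255,255,255,255]
  travel:
    - [0,0.001,0]
    - [0,0.002,0]
    - [0,0.003,0]
    - [0,0.004,0]
    - [0,0.004,0]
    - [0,0.004,0]
  dr:
    - [0,0,0]
    - [0,0,0]
    - [0,0,0]
    - [0,0,0]
    - [0,0,0]
    - [0,0,0]

```text
time: 11.7
eef_pos: [0.4578, -0.0191, 0.015]
tcp_rot: [0.481, 0.518, -0.481, 0.519]
contact_force: [0.1, -0.5, -0.5]
opening: -0.002
```

>>> play_rows:
  claw: [255,255,255,255]
  travel:
    - [0,0.001,0]
    - [0,0.002,0]
    - [0,0.002,0]
    - [0,0.002,0]
  dr:
    - [0,0,0]
    - [0,0,0]
    - [0,0,0]
    - [0,0,0]

```text
time: 12.1
eef_pos: [0.4596, -0.0189, 0.0149]
tcp_rot: [0.481, 0.519, -0.481, 0.518]
contact_force: [-2.5, -1.8, 0.8]
opening: 0.001
```

Run:
```python
from meas import *
d=grab('wrist');save(d,'w8.png');s=ctrl.get_state();print(s['time'],s['eef_pos'],s['contact_force'])
W=cloud(d)
for v in range(20,320,25):
    print(v,[(u,*np.round(W[v,u]*1000,1).tolist()) for u in range(326,352,2)][:14])
```

```text
12.15 [ 0.45964528 -0.0189476   0.01490562] [-2.09628079 -1.26528295  1.04768065]
20 [(326, 456.1, 90.5, 6.0), (328, 456.9, 90.4, 6.9), (330, 457.8, 90.6, 6.3), (332, 458.6, 90.7, 6.2), (334, 459.4, 90.5, 7.5), (336, 460.3, 90.7, 6.7), (338, 461.1, 90.7, 6.8), (340, 461.9, 90.6, 7.7), (342, 462.7, 90.8, 7.5), (344, 462.8, 88.9, 17.8), (346, 463.0, 87.6, 25.6), (348, 463.5, 87.2, 28.1), (350, 464.1, 86.9, 30.2)]
45 [(326, 456.9, 80.8, 7.1), (328, 457.8, 80.8, 7.0), (330, 458.6, 80.9, 7.3), (332, 459.5, 81.0, 6.6), (334, 460.3, 81.1, 6.8), (336, 461.2, 81.1, 7.1), (338, 462.0, 81.2, 7.1), (340, 462.9, 81.2, 7.4), (342, 463.5, 80.9, 10.3), (344, 463.8, 80.1, 18.1), (346, 463.7, 78.9, 27.9), (348, 464.4, 78.9, 28.8), (350, 465.1, 78.9, 28.9)]
70 [(326, 457.8, 70.8, 6.3), (328, 458.7, 70.8, 6.9), (330, 459.6, 70.9, 6.4), (332, 460.4, 71.0, 7.0), (334, 461.3, 71.0, 7.0), (336, 462.3, 71.2, 5.9), (338, 463.1, 71.2, 7.0), (340, 464.0, 71.2, 6.8), (342, 464.4, 71.1, 11.8), (344, 464.5, 70.6, 21.2), (346, 464.7, 70.3, 27.8), (348, 465.3, 70.3, 29.3), (350, 466.1, 70.4, 28.4)]
95 [(326, 458.7, 
[... 2322 characters left out ...]
 28.5)]
270 [(326, 463.4, -7.8, 43.1), (328, 464.1, -7.2, 44.1), (330, 465.6, -10.9, 38.0), (332, 466.6, -11.7, 36.5), (334, 467.5, -11.6, 36.6), (336, 468.4, -11.8, 36.2), (338, 469.2, -11.2, 37.0), (340, 470.1, -11.4, 36.6), (342, 470.9, -11.2, 36.8), (344, 471.8, -11.1, 36.8), (346, 473.9, -15.5, 29.6), (348, 475.0, -16.3, 28.2), (350, 475.6, -15.0, 30.1)]
295 [(326, 462.6, -7.0, 61.2), (328, 463.3, -6.8, 61.4), (330, 463.9, -6.0, 62.3), (332, nan, nan, nan), (334, 465.3, -5.5, 62.9), (336, 465.9, -5.1, 63.4), (338, 466.7, -5.3, 63.1), (340, 467.4, -5.5, 62.7), (342, 468.3, -6.0, 61.9), (344, 469.1, -6.4, 61.3), (346, 469.8, -6.3, 61.4), (348, 470.6, -6.6, 60.8), (350, 471.3, -6.4, 61.0)]
```

Contact is made at about 2 N. The board has swung: its near-face slope is -0.092 against the jig's -0.078, so the left end now lags by about 0.014 rad. I'm backing off and nudging just left of centre.

>>> play_rows:
  claw: [255,255,255,255,255,255,255,255,255,255]
  travel:
    - [0,-0.006,0]
    - [0,-0.01,-0.005]
    - [0,-0.01,-0.035]
    - [0,-0.01,-0.065]
    - [0,-0.01,-0.085]
    - [0,-0.008,-0.085]
    - [0,-0.004,-0.085]
    - [0,-0.001,-0.085]
    - [0,0.0,-0.085]
    - [0,0.0,-0.085]
  dr:
    - [0,0,0]
    - [0,0,0]
    - [0,0,0]
    - [0,0,0]
    - [0,0,0]
    - [0,0,0]
    - [0,0,0]
    - [0,0,0]
    - [0,0,0]
    - [0,0,0]

```text
time: 13.15
eef_pos: [0.4528, 0.0652, 0.0146]
tcp_rot: [0.48, 0.519, -0.482, 0.518]
contact_force: [-2.6, 0.1, 2.2]
opening: -0.006
```

```bash
cat >> meas.py <<'E'
def face(W,x=(.455,.485)):
    X,Y,Z=W[...,0],W[...,1],W[...,2]
    P=[]
    for v in range(0,W.shape[0],2):
        m=(Z[v]>.010)&(Z[v]<.0265)&(X[v]>x[0])&(X[v]<x[1])&(Y[v]>-.05)&(Y[v]<.145)
        # keep rows where face then board top follows
        i=np.where(m)[0]
        if 0<len(i)<=6: P.append(W[v,i].mean(0))
    P=np.array(P); l=line(P); print('face',np.round(l,4),'y',np.round([P[:,1].min(),P[:,1].max()],3)); return l,P
E
python3 - <<'E'
from meas import *
d=load('wrist'); face(cloud(d))
d=grab('wrist');save(d,'w9.png');s=ctrl.get_state();print(s['time'],s['eef_pos'],s['contact_force'])
face(cloud(d))
E
```

```text
face [ 4.709e-01 -9.030e-02  1.000e-04  1.240e+02] y [-0.013  0.096]
13.2 [0.45285205 0.06522978 0.01463709] [-3.49713701 -1.39629954  1.70871397]
face [ 0.4716 -0.088   0.     76.    ] y [0.071 0.145]
```

View pics/w9.png

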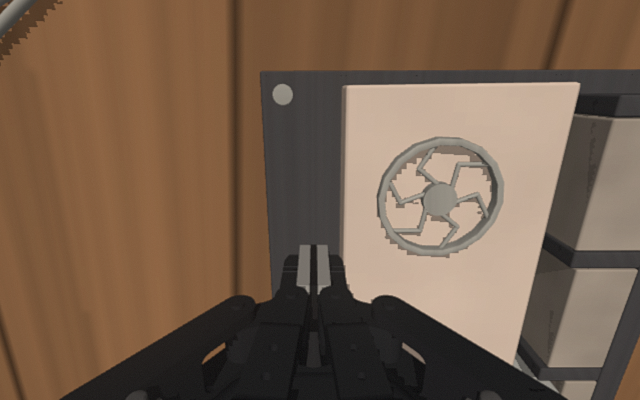

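>>> play_rows:
  claw: [255,255,255,255,255]
  travel:
    - [0,0.0005,0]
    - [0,0.001,0]
    - [0,0.0015,0]
    - [0,0.002,0]
    - [0,0.002,0]
  dr:
    - [0,0,0]
    - [0,0,0]
    - [0,0,0]
    - [0,0,0]
    - [0,0,0]

```text
time: 13.7
eef_pos: [0.4547, 0.0654, 0.0144]
tcp_rot: [0.48, 0.519, -0.482, 0.518]
contact_force: [-2.5, 1.5, 0.1]
opening: -0.005
```

Run:
```python
from meas import *
d=grab('wrist');save(d,'w10.png');s=ctrl.get_state();print(s['time'],s['eef_pos'],s['contact_force'])
face(cloud(d)); print(R.from_quat(s['tcp_rot']).as_matrix()[:,1])
```

```text
13.75 [0.45468161 0.06545113 0.01444942] [-1.36901014  1.07173469  0.83679323]
face [ 0.4728 -0.0789  0.     76.    ] y [0.071 0.145]
[ 0.99722133  0.07446598 -0.00210619]
```

The slope is now -0.079, so the board is square to the jig, and only about 0–1 mm is left to close. I'm moving back opposite the spacer to press.

>>> play_rows:
  claw: [255,255,255,255,255,255,255,255,255,255]
  travel:
    - [0,-0.006,0]
    - [0,-0.01,0.005]
    - [0,-0.01,0.035]
    - [0,-0.01,0.065]
    - [0,-0.01,0.0855]
    - [0,-0.008,0.0855]
    - [0,-0.005,0.0855]
    - [0,-0.002,0.0855]
    - [0,-0.001,0.0855]
    - [0,-0.001,0.0855]
  dr:
    - [0,0,0]
    - [0,0,0]
    - [0,0,0]
    - [0,0,0]
    - [0,0,0]
    - [0,0,0]
    - [0,0,0]
    - [0,0,0]
    - [0,0,0]
    - [0,0,0]

```text
time: 14.75
eef_pos: [0.4602, -0.0192, 0.0144]
tcp_rot: [0.48, 0.519, -0.481, 0.518]
contact_force: [-0.6, -0.5, 0.1]
opening: 0.001
```

>>> play_rows:
  claw: [255,255,255,255]
  travel:
    - [0,0.0005,0]
    - [0,0.001,0]
    - [0,0.001,0]
    - [0,0.001,0]
  dr:
    - [0,0,0]
    - [0,0,0]
    - [0,0,0]
    - [0,0,0]

```text
time: 15.15
eef_pos: [0.4611, -0.0191, 0.0144]
tcp_rot: [0.48, 0.519, -0.481, 0.518]
contact_force: [-0.4, -0.2, -0.4]
opening: 0.001
```

Run:
```python
from meas import *
d=grab('wrist');save(d,'w11.png');s=ctrl.get_state();print(s['time'],s['eef_pos'],s['contact_force'])
W=cloud(d);face(W); print(R.from_quat(s['tcp_rot']).as_matrix()[:,1])
X,Y,Z=W[...,0],W[...,1],W[...,2]
f=(Z>.04)&(Z<.0755)&(X>.56)&(X<.6)&(abs(Y+.01)<.03); print(f.sum(),rect(W[f]) if f.sum() else '')
```

```text
15.2 [ 0.46114949 -0.01911173  0.0144248 ] [ 0.26757009 -0.58932639  0.01838631]
face [ 4.728e-01 -7.870e-02  5.000e-04  1.250e+02] y [-0.014  0.096]
[ 0.99711336  0.07589764 -0.00211895]
9008 (array([573.4, -11.1]), 21.5, 44.6, 4.3)
```

View pics/w11.png

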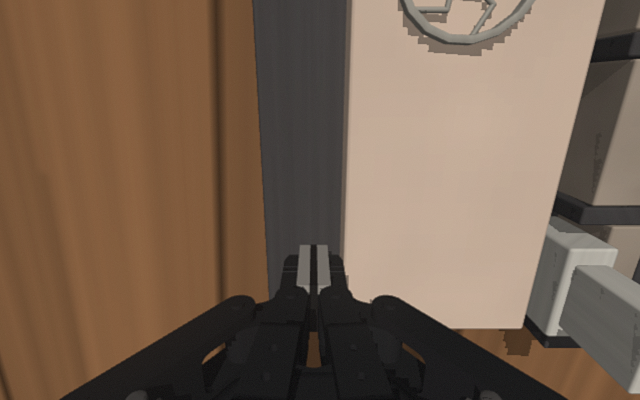

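>>> play_rows:
  claw: [255,255,255,255]
  travel:
    - [0,0.0005,0]
    - [0,0.001,0]
    - [0,0.001,0]
    - [0,0.001,0]
  dr:
    - [0,0,0]
    - [0,0,0]
    - [0,0,0]
    - [0,0,0]

```text
time: 15.6
eef_pos: [0.4613, -0.019, 0.0143]
tcp_rot: [0.479, 0.52, -0.482, 0.518]
contact_force: [-4.7, -1.0, 3.8]
opening: -0.003
```

>>> play_rows:
  claw: [255,255,255]
  travel:
    - [0,0.0005,0]
    - [0,0.0005,0]
    - [0,0.0005,0]
  dr:
    - [0,0,0]
    - [0,0,0]
    - [0,0,0]

```text
time: 15.9
eef_pos: [0.4614, -0.019, 0.0142]
tcp_rot: [0.479, 0.52, -0.482, 0.517]
contact_force: [-4.7, -1.7, 3.7]
opening: 0.0
```

>>> play_rows:
  claw: [255,255,255,255]
  travel:
    - [0,0.0007,0]
    - [0,0.0013,0]
    - [0,0.0013,0]
    - [0,0.0013,0]
  dr:
    - [0,0,0]
    - [0,0,0]
    - [0,0,0]
    - [0,0,0]

```text
time: 16.3
eef_pos: [0.4614, -0.0189, 0.014]
tcp_rot: [0.478, 0.521, -0.483, 0.516]
contact_force: [-7.9, -1.7, 5.8]
opening: -0.0
```

Run:
```python
from meas import *
d=grab('wrist');save(d,'w12.png');s=ctrl.get_state();print(s['time'],s['eef_pos'],s['contact_force'])
W=cloud(d);face(W); print(R.from_quat(s['tcp_rot']).as_matrix()[:,[0,1]])
X,Y,Z=W[...,0],W[...,1],W[...,2]
f=(Z>.045)&(Z<.0755)&(X>.56)&(X<.6)&(abs(Y+.01)<.03); print(f.sum(),rect(W[f]) if f.sum() else '')
plan([0,0,0],.078)
```

```text
16.35 [ 0.46136095 -0.01890984  0.0139512 ] [-7.05089653 -1.90323443  7.05759205]
face [ 4.728e-01 -7.870e-02  4.000e-04  1.240e+02] y [-0.013  0.096]
[[-9.33113318e-03  9.97001431e-01]
 [-1.18643864e-04  7.68207040e-02]
 [-9.99956457e-01 -9.31267294e-03]]
6642 (array([567.7,  -9.3]), 32.8, 15.0, 71.1)
travel [ 0.0183 -0.4584 -0.0543] dr [-0.0011 -0.0006  0.0093] |t|mm 461.9590326751201 rot deg 0.5384072275867144
```

The board stays square under load, but the z force (+7) is as large as the push, so a sloped part of the finger may be wedged on the board's top edge. I'll check the finger profile.

Run:
```python
from meas import *
d=load('wrist') 
I=d['img'][220:400,260:380]
cv2.imwrite('pics/w12c.png',cv2.resize(cv2.cvtColor(I,cv2.COLOR_RGB2BGR),None,fx=4,fy=3.3,interpolation=cv2.INTER_CUBIC))
# profile from free image w6 pose not saved as depth -> use current
s=ctrl.get_state();Rm=R.from_quat(s['tcp_rot']);W=cloud(d);T=Rm.inv().apply((W-s['eef_pos']).reshape(-1,3)).reshape(W.shape)
for v in range(244,330,6):
    print(v,[tuple(np.round(T[v,u]*1000).astype(int).tolist()) for u in range(316,354,4) if np.isfinite(T[v,u,0])])
```

```text
244 [(-4, 1, -10), (-5, 3, -11), (-5, 4, -11), (7, 7, -4), (6, 9, -5), (6, 11, -5), (3, 13, -7), (-14, 13, -16), (-16, 15, -16), (-16, 17, -16)]
250 [(-11, 1, -10), (-12, 2, -11), (-11, 4, -11), (7, 7, -1), (7, 9, -1), (6, 11, -1), (2, 13, -4), (-15, 13, -13), (-16, 15, -13), (-16, 17, -14)]
256 [(-17, 0, -11), (-17, 2, -11), (-16, 4, -10), (-16, 6, -10), (-9, 8, -7), (-10, 10, -7), (-1, 13, -2), (-14, 13, -9), (-14, 15, -9), (-16, 17, -10)]
262 [(-21, 0, -10), (-22, 2, -11), (-22, 4, -11), (-23, 6, -11), (-15, 8, -7), (-16, 10, -7), (-15, 12, -7), (-15, 13, -7), (-15, 15, -7), (-14, 17, -6)]
268 [(-27, 0, -11), (-27, 2, -11), (-26, 4, -11), (-27, 5, -11), (-20, 8, -7), (-21, 9, -7), (-21, 11, -7), (-20, 13, -7), (-15, 15, -4), (-17, 17, -5)]
274 [(-31, 0, -11), (-33, 2, -12), (-32, 4, -11), (-31, 5, -11), (-24, 7, -6), (-25, 9, -7), (-25, 11, -7), (-25, 12, -7), (-15, 15, -1), (-16, 17, -1)]
280 [(-35, 0, -11), (-35, 2, -11), (-35, 3, -11), (-35, 5, -11), (-30, 7, -7), (-29, 9, -7), (-29, 10, -7), (-30, 12, -7), (-15, 15, 3), (-16, 17, 2)]
286 [(-39, 0, -10), (-39, 2, -10), (-40, 3,
[... 493 characters left out ...]
, -12), (-52, 7, -12), (-51, 8, -12), (-52, 10, -12), (-52, 11, -12), (-52, 13, -12)]
310 [(-39, 0, 1), (-50, 2, -8), (-55, 3, -12), (-54, 4, -12), (-55, 5, -12), (-55, 7, -12), (-54, 8, -11), (-54, 10, -11), (-55, 11, -12), (-55, 12, -12)]
316 [(-38, 0, 4), (-49, 2, -5), (-57, 3, -12), (-57, 4, -11), (-57, 5, -11), (-57, 7, -11), (-57, 8, -11), (-57, 9, -12), (-57, 11, -11), (-59, 12, -13)]
322 [(-38, 0, 7), (-49, 2, -2), (-60, 3, -12), (-61, 4, -13), (-60, 5, -11), (-61, 6, -13), (-61, 8, -12), (-60, 9, -12), (-61, 10, -12), (-61, 12, -12)]
328 [(-39, 0, 9), (-48, 2, 2), (-61, 3, -10), (-69, 4, -17), (-68, 5, -16), (-69, 6, -17), (-69, 7, -17), (-69, 8, -17), (-68, 9, -17), (-68, 11, -16)]
```

View pics/w12c.png

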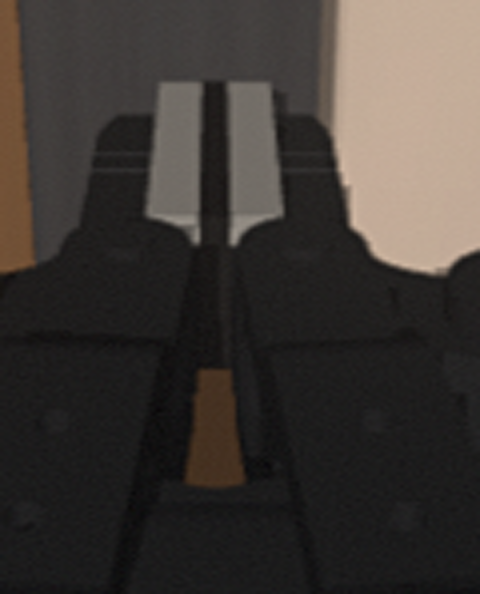

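The profile shows the finger body, 13 mm from centre, ending in a rounded corner about 8–12 mm above the tip. That corner is at the height of the board's top edge. I'll back off, go 4.5 mm lower so the flat flank bears on the board, undo the small tilt, and press again.

>>> play_rows:
  claw: [255,255,255,255,255,255,255,255]
  travel:
    - [0,-0.002,0]
    - [0,-0.005,0]
    - [0.002,-0.005,0.0005]
    - [0.0045,-0.005,0.0005]
    - [0.0045,-0.005,0.0005]
    - [0.0045,-0.003,0.0005]
    - [0.0045,-0.002,0.0005]
    - [0.0045,-0.002,0.0005]
  dr:
    - [0,0,0.004]
    - [0,0,0.009]
    - [0,0,0.009]
    - [0,0,0.009]
    - [0,0,0.009]
    - [0,0,0.009]
    - [0,0,0.009]
    - [0,0,0.009]

```text
time: 17.15
eef_pos: [0.4598, -0.0196, 0.0096]
tcp_rot: [0.481, 0.519, -0.48, 0.519]
contact_force: [-0.0, -0.1, 0.1]
opening: 0.003
```

>>> play_rows:
  claw: [255,255,255,255,255]
  travel:
    - [0,0.001,0]
    - [0,0.002,0]
    - [0,0.003,0]
    - [0,0.0035,0]
    - [0,0.0035,0]
  dr:
    - [0,0,0]
    - [0,0,0]
    - [0,0,0]
    - [0,0,0]
    - [0,0,0]

```text
time: 17.65
eef_pos: [0.4613, -0.0193, 0.0093]
tcp_rot: [0.479, 0.521, -0.481, 0.517]
contact_force: [-7.4, -2.1, 4.8]
opening: -0.004
```

>>> play_rows:
  claw: [255,255,255,255]
  travel:
    - [-0.0003,0.0015,0]
    - [-0.0006,0.0025,0]
    - [-0.0006,0.0025,0]
    - [-0.0006,0.0025,0]
  dr:
    - [0,0,0.002]
    - [0,0,0.004]
    - [0,0,0.004]
    - [0,0,0.004]

```text
time: 18.05
eef_pos: [0.4612, -0.0193, 0.0093]
tcp_rot: [0.478, 0.522, -0.482, 0.517]
contact_force: [-6.8, -4.0, 5.8]
opening: 0.0
```

Run:
```python
from meas import *
d=grab('wrist');save(d,'w13.png');s=ctrl.get_state();print(s['time'],s['eef_pos'],s['contact_force'],s['wrist_torque'])
W=cloud(d);face(W); print(R.from_quat(s['tcp_rot']).as_matrix()[:,[0,1]])
X,Y,Z=W[...,0],W[...,1],W[...,2]
f=(Z>.04)&(Z<.0755)&(X>.562)&(X<.6)&(abs(Y+.01)<.03); print(f.sum(),rect(W[f]))
```

```text
18.1 [ 0.46124919 -0.01930312  0.00934691] [-7.10452594 -2.84210185  4.91294348] [-4.52606861e-01  1.10459545e+00 -6.19712938e-04]
face [ 4.728e-01 -7.890e-02  0.000e+00  1.220e+02] y [-0.004  0.094]
[[-8.64381334e-03  9.96849770e-01]
 [ 7.34394665e-04  7.88497256e-02]
 [-9.99962372e-01 -8.55899858e-03]]
8620 (array([573.2, -11.2]), 21.2, 45.2, 3.0)
```

View pics/w13.png

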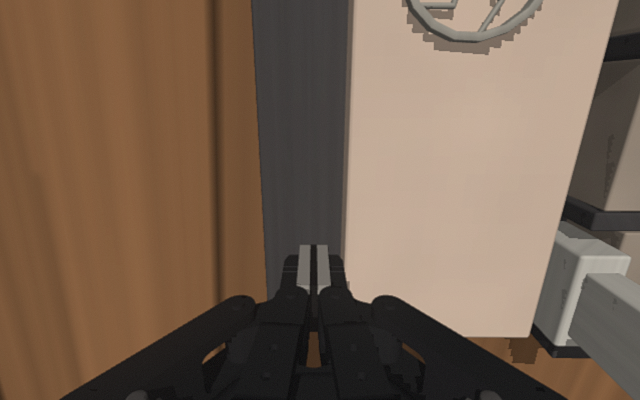

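>>> play_rows:
  claw: [255,255,255,255]
  travel:
    - [0,0.0015,0]
    - [0,0.003,0]
    - [0,0.003,0]
    - [0,0.003,0]
  dr:
    - [0,0,0]
    - [0,0,0]
    - [0,0,0]
    - [0,0,0]

```text
time: 18.5
eef_pos: [0.4611, -0.0191, 0.0089]
tcp_rot: [0.475, 0.524, -0.483, 0.515]
contact_force: [-10.5, -1.3, 9.4]
opening: 0.002
```

>>> play_rows:
  claw: [255,255,255,255]
  travel:
    - [-0.001,0.002,0]
    - [-0.002,0.0035,0]
    - [-0.002,0.0035,0]
    - [-0.002,0.0035,0]
  dr:
    - [0,0,0]
    - [0,0,0]
    - [0,0,0]
    - [0,0,0]

```text
time: 18.9
eef_pos: [0.4608, -0.0187, 0.0091]
tcp_rot: [0.473, 0.527, -0.485, 0.513]
contact_force: [-7.1, -2.2, 0.6]
opening: 0.002
```

Run:
```python
from meas import *
s=ctrl.get_state();print(np.round(R.from_quat(s['tcp_rot']).as_matrix(),4)); plan([0.4575,-0.0195,0.0095],.078)
```

```text
[[-0.0271  0.9963  0.0812]
 [ 0.0013  0.0813 -0.9967]
 [-0.9996 -0.0269 -0.0035]]
travel [-0.0003 -0.0034  0.0005] dr [ 0.0033 -0.0034  0.0269] |t|mm 3.4242027937317334 rot deg 1.5681734790474904
```

>>> play_rows:
  claw: [255,255,255,255,255]
  travel:
    - [0,-0.001,0]
    - [-0.0003,-0.0034,0.0005]
    - [-0.0003,-0.0034,0.0005]
    - [-0.0003,-0.0034,0.0005]
    - [-0.0003,-0.0034,0.0005]
  dr:
    - [0.003,-0.003,0.01]
    - [0.003,-0.003,0.027]
    - [0.003,-0.003,0.027]
    - [0.003,-0.003,0.027]
    - [0.003,-0.003,0.027]

```text
time: 19.4
eef_pos: [0.4581, -0.0196, 0.0099]
tcp_rot: [0.48, 0.519, -0.48, 0.52]
contact_force: [-0.1, -0.2, 0.3]
opening: -0.001
```

>>> play_rows:
  claw: [255,255,255,255,255,255,255,255]
  travel:
    - [0,0.0015,0]
    - [0,0.003,0]
    - [-0.0005,0.0045,0]
    - [-0.001,0.006,0]
    - [-0.0015,0.007,0]
    - [-0.0015,0.007,0]
    - [-0.0015,0.007,0]
    - [-0.0015,0.007,0]
  dr:
    - [0,0,0]
    - [0,0,0]
    - [0,0,0]
    - [0,0,0]
    - [0,0,0]
    - [0,0,0]
    - [0,0,0]
    - [0,0,0]

```text
time: 20.2
eef_pos: [0.4613, -0.0193, 0.0102]
tcp_rot: [0.477, 0.522, -0.482, 0.517]
contact_force: [-9.9, -4.6, 3.5]
opening: 0.0
```

Run:
```python
from meas import *
s=ctrl.get_state();print(s['time'],s['eef_pos'],s['contact_force'],s['wrist_torque']);print(np.round(R.from_quat(s['tcp_rot']).as_matrix(),4))
```

```text
20.2 [ 0.46126183 -0.01930754  0.01018541] [-9.91863215 -4.63705323  3.52432754] [-0.761207    1.43446122 -0.07023379]
[[-9.000e-03  9.968e-01  7.980e-02]
 [-2.000e-04  7.980e-02 -9.968e-01]
 [-1.000e+00 -9.000e-03 -5.000e-04]]
```

>>> play_rows:
  claw: [255,255,255,255,255]
  travel:
    - [-0.0015,0.0045,0.0004]
    - [-0.0018,0.0053,0.0008]
    - [-0.0018,0.0053,0.0008]
    - [-0.0018,0.0053,0.0008]
    - [-0.0018,0.0053,0.0008]
  dr:
    - [0,0,0.008]
    - [0,0,0.008]
    - [0,0,0.008]
    - [0,0,0.008]
    - [0,0,0.008]

```text
time: 20.7
eef_pos: [0.4612, -0.0193, 0.0102]
tcp_rot: [0.476, 0.524, -0.483, 0.516]
contact_force: [-11.7, -3.4, 6.4]
opening: 0.003
```

Run:
```python
from meas import *
d=grab('wrist');save(d,'w14.png');e=grab('top');save(e,'top14.png')
s=ctrl.get_state();print(s['time'],s['eef_pos'],s['contact_force'],s['wrist_torque']);print(np.round(R.from_quat(s['tcp_rot']).as_matrix(),4))
W=cloud(d);face(W)
X,Y,Z=W[...,0],W[...,1],W[...,2]
f=(Z>.04)&(Z<.0755)&(X>.562)&(X<.6)&(abs(Y+.01)<.03); print(f.sum(),rect(W[f]))
I=d['img'][180:360,500:640]
cv2.imwrite('pics/w14c.png',cv2.resize(cv2.cvtColor(I,cv2.COLOR_RGB2BGR),None,fx=4,fy=3.3,interpolation=cv2.INTER_CUBIC))
I=e['img'][180:275,270:370]
cv2.imwrite('pics/top14c.png',cv2.resize(cv2.cvtColor(I,cv2.COLOR_RGB2BGR),None,fx=6,fy=6,interpolation=cv2.INTER_CUBIC))
```

```text
20.8 [ 0.46122165 -0.01931293  0.0102416 ] [-13.15473549  -3.0647741    5.73100725] [-0.49753448  1.8540164  -0.01743477]
[[-0.0155  0.9966  0.0815]
 [ 0.0015  0.0815 -0.9967]
 [-0.9999 -0.0153 -0.0027]]
face [ 4.728e-01 -7.450e-02  3.000e-04  1.230e+02] y [-0.012  0.094]
8752 (array([572.8, -11.1]), 21.5, 45.2, 0.4)
```

View pics/w14c.png

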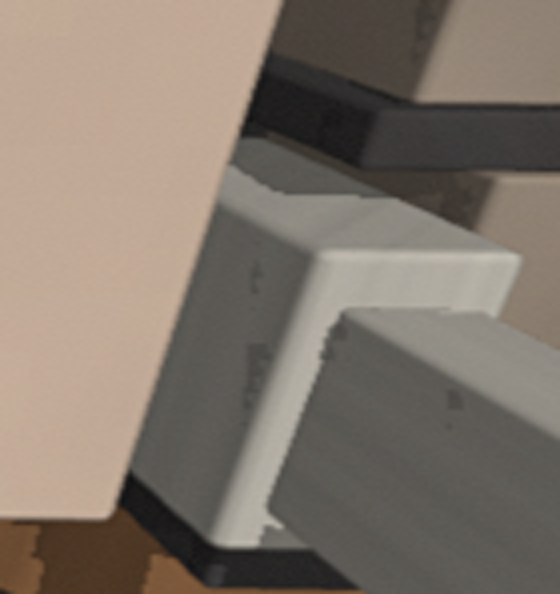

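View pics/top14c.png

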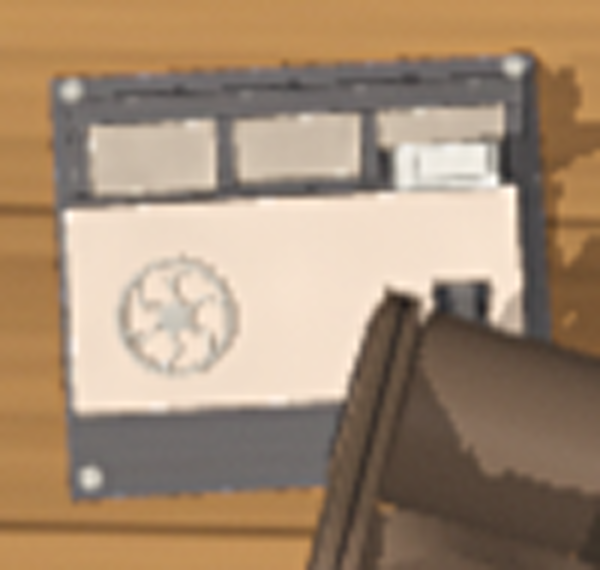

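```bash
cat >> meas.py <<'E'
def spacer(W):
    X,Y,Z=W[...,0],W[...,1],W[...,2]
    for n,z0,z1,x0,x1,y0,y1 in (('foot face',.031,.039,.555,.572,-.028,.008),('tab face',.046,.072,.558,.575,-.022,.002)):
        f=(Z>z0)&(Z<z1)&(X>x0)&(X<x1)&(Y>y0)&(Y<y1); P=W[f]
        A=np.c_[np.ones(len(P)),P[:,1]+.011,P[:,2]-.04]
        k=np.ones(len(P),bool)
        for _ in range(5):
            c=np.linalg.lstsq(A[k],P[k,0],rcond=None)[0]; r=P[:,0]-A@c; k=abs(r-np.median(r))<.0012
        print(n,len(P),k.sum(),'x,dx/dy,dx/dz',np.round(c,4))
E
python3 - <<'E'
from meas import *
W=cloud(load('wrist')); spacer(W)
l,P=face(W); r=P[:,0]-l[0]-l[1]*P[:,1]
for a,b in zip(P[::8],r[::8]): print(np.round(a*1000,1),round(b*1000,2))
X,Y,Z=W[...,0],W[...,1],W[...,2]
# rib/blocks reference in the same picture: front face of mid bay block (thick or mid)
f=(Z>.013)&(Z<.033)&(X>.562)&(X<.585)&(Y>.028)&(Y<.075); print('block mid bay',f.sum(), np.round(line(W[f]),4) if f.sum()>20 else '')
E
```

```text
foot face 1144 1134 x,dx/dy,dx/dz [ 0.5638 -0.0732 -0.0009]
tab face 4115 3972 x,dx/dy,dx/dz [ 0.5669 -0.0761 -0.0035]
face [ 4.728e-01 -7.450e-02  3.000e-04  1.230e+02] y [-0.012  0.094]
[465.8  94.1  19.9] -0.04
[466.2  89.3  18. ] 0.0
[466.5  83.7  18.9] -0.02
[466.9  78.4  17.5] -0.02
[467.3  72.5  18.5] -0.07
[467.8  66.6  19. ] -0.05
[468.3  60.6  18.8] 0.02
[468.7  54.5  20.5] -0.06
[469.3  47.8  18.1] 0.02
[469.8  40.9  16.5] 0.01
[470.2  34.2  17.8] -0.06
[470.8  27.1  18.1] -0.01
[471.3  19.9  18.5] 0.01
[471.9  12.6  19.4] 0.01
[472.5   4.   17.4] 0.02
[473.   -2.7  20.6] 0.04
block mid bay 4132 [ 5.721e-01 -7.940e-02  5.000e-04  4.132e+03]
```

```bash
cat >> meas.py <<'E'
def plane(W,x,y,z,tol=.0008,name=''):
    X,Y,Z=W[...,0],W[...,1],W[...,2]
    P=W[(Z>z[0])&(Z<z[1])&(X>x[0])&(X<x[1])&(Y>y[0])&(Y<y[1])]
    if len(P)<30: print(name,'few');return
    A=np.c_[np.ones(len(P)),P[:,1],P[:,2]-.02]; r=P[:,0]-np.median(P[:,0]); k=np.ones(len(P),bool)
    for _ in range(10):
        c=np.linalg.lstsq(A[k],P[k,0],rcond=None)[0]; r=P[:,0]-A@c; k=abs(r)<max(tol,1.0*r[k].std())
    print(name,len(P),k.sum(),np.round(c,4),'std',np.round(r[k].std()*1000,2))
def plateedge(W):
    # front edge of plate: transition z~6 -> 0
    X,Y,Z=W[...,0],W[...,1],W[...,2];P=[]
    for v in range(0,240):
        i=np.where((Z[v]>.0035)&(Z[v]<.009)&(X[v]>.42)&(X[v]<.47)&np.isfinite(Z[v]))[0]
        if len(i)>15: P.append(W[v,i[0]])
    print('plate front',np.round(line(np.array(P)),4))
def report(W):
    spacer(W);face(W);plateedge(W)
    plane(W,(.564,.58),(.03,.07),(.012,.032),name='midblock')
E
python3 - <<'E'
from meas import *
report(cloud(load('wrist')))
E
```

```text
foot face 1144 1134 x,dx/dy,dx/dz [ 0.5638 -0.0732 -0.0009]
tab face 4115 3972 x,dx/dy,dx/dz [ 0.5669 -0.0761 -0.0035]
face [ 4.728e-01 -7.450e-02  3.000e-04  1.230e+02] y [-0.012  0.094]
plate front [ 4.34e-01 -7.92e-02  2.00e-04  2.40e+02]
midblock 3197 2759 [ 0.5721 -0.0775 -0.0058] std 0.4
```

Spacer and board are parallel and in contact, with the foot face at x=563.8 and the board's rear face computed at 563.9. Both are about 0.004 rad off the jig, because the sideways load is too large. I'll trim the lateral load and raise the push to 15 N.

>>> play_rows:
  claw: [255,255,255,255,255]
  travel:
    - [-0.0018,0.0055,0.001]
    - [-0.002,0.006,0.002]
    - [-0.002,0.006,0.0025]
    - [-0.002,0.006,0.0025]
    - [-0.002,0.006,0.0025]
  dr:
    - [0,0,0.012]
    - [0,0,0.012]
    - [0,0,0.012]
    - [0,0,0.012]
    - [0,0,0.012]

```text
time: 21.3
eef_pos: [0.4612, -0.0195, 0.0103]
tcp_rot: [0.476, 0.527, -0.482, 0.513]
contact_force: [-13.3, 3.1, 8.8]
opening: 0.003
```

```bash
cat >> meas.py <<'E'
def rep(n):
    d=grab('wrist');save(d,n)
    s=ctrl.get_state();print(s['time'],s['eef_pos'],s['contact_force'],s['wrist_torque']);print(np.round(R.from_quat(s['tcp_rot']).as_matrix(),4))
    report(cloud(d))
E
python3 -c "
from meas import *
rep('w15.png')"
```

```text
21.35 [ 0.46121828 -0.01947023  0.01024748] [-13.7302402   2.5956488   8.2184776] [0.37445581 2.05062275 0.02149682]
[[-0.0202  0.9964  0.0825]
 [ 0.0065  0.0827 -0.9966]
 [-0.9998 -0.0196 -0.0081]]
foot face 1185 1180 x,dx/dy,dx/dz [ 0.5639 -0.0772  0.0081]
tab face 4093 3988 x,dx/dy,dx/dz [ 0.5669 -0.0791 -0.0053]
face [ 4.728e-01 -7.540e-02  3.000e-04  1.230e+02] y [-0.012  0.094]
plate front [ 4.34e-01 -7.93e-02  2.00e-04  2.40e+02]
midblock 3238 2811 [ 0.5721 -0.0786 -0.0097] std 0.4
```

Run:
```python
from meas import *
plan([0.4583,-0.0275,0.0105],.078)
l,P=face(cloud(load('wrist'))); Q=P[P[:,1]>.005]; print(line(Q))
```

```text
travel [-0.0002 -0.0036  0.0078] dr [ 0.0047 -0.0081  0.0197] |t|mm 8.547360008909623 rot deg 1.2474478253722976
face [ 4.728e-01 -7.540e-02  3.000e-04  1.230e+02] y [-0.012  0.094]
(np.float64(0.4728177658448949), np.float64(-0.07538740445158058), np.float64(3.071437051878864e-05), 111)
```

>>> play_rows:
  claw: [255,255,255,255,255,255]
  travel:
    - [0,-0.0015,0]
    - [0,-0.0036,0.001]
    - [0,-0.0036,0.005]
    - [0,-0.0036,0.0078]
    - [0,-0.0036,0.0078]
    - [0,-0.0036,0.0078]
  dr:
    - [0,0,0.01]
    - [0.005,-0.008,0.02]
    - [0.005,-0.008,0.02]
    - [0.005,-0.008,0.02]
    - [0.005,-0.008,0.02]
    - [0.005,-0.008,0.02]

```text
time: 21.95
eef_pos: [0.4588, -0.0279, 0.0105]
tcp_rot: [0.481, 0.519, -0.48, 0.519]
contact_force: [-0.1, -0.6, -0.5]
opening: -0.0
```

>>> play_rows:
  claw: [255,255,255,255,255,255,255,255]
  travel:
    - [0,0.0015,0]
    - [0,0.003,0]
    - [-0.0005,0.0045,0.0004]
    - [-0.001,0.006,0.0008]
    - [-0.002,0.0075,0.001]
    - [-0.0025,0.009,0.001]
    - [-0.0025,0.009,0.001]
    - [-0.0025,0.009,0.001]
  dr:
    - [0,0,0]
    - [0,0,0]
    - [0,0,0]
    - [0,0,0.004]
    - [0,0,0.006]
    - [0,0,0.008]
    - [0,0,0.008]
    - [0,0,0.008]

```text
time: 22.75
eef_pos: [0.462, -0.0277, 0.0106]
tcp_rot: [0.479, 0.521, -0.481, 0.517]
contact_force: [-12.3, -3.5, 1.8]
opening: 0.001
```

```bash
python3 -c "
from meas import *
rep('w16.png')"
```

```text
22.8 [ 0.46202862 -0.02764757  0.01063523] [-11.86557533  -4.49259835   3.88690691] [-0.57202204  1.85329638 -0.0116458 ]
[[-0.0058  0.9969  0.079 ]
 [ 0.0018  0.079  -0.9969]
 [-1.     -0.0056 -0.0023]]
foot face 1220 1206 x,dx/dy,dx/dz [ 0.5639 -0.0761  0.0074]
tab face 3931 3776 x,dx/dy,dx/dz [ 0.5669 -0.0805 -0.007 ]
face [ 4.728e-01 -7.550e-02  0.000e+00  1.220e+02] y [-0.013  0.086]
plate front [ 4.34e-01 -7.87e-02  2.00e-04  2.40e+02]
midblock 3338 2852 [ 0.5722 -0.0804 -0.0154] std 0.4
```

>>> play_rows:
  claw: [255,255,255,255,255,255]
  travel:
    - [-0.0015,0.006,0.002]
    - [-0.0015,0.006,0.004]
    - [-0.0015,0.006,0.006]
    - [-0.0015,0.006,0.006]
    - [-0.0015,0.006,0.006]
    - [-0.0015,0.006,0.006]
  dr:
    - [0,0,0.008]
    - [0,0,0.008]
    - [0,0,0.008]
    - [0,0,0.008]
    - [0,0,0.008]
    - [0,0,0.008]

```text
time: 23.4
eef_pos: [0.4621, -0.0309, 0.0098]
tcp_rot: [0.478, 0.525, -0.481, 0.514]
contact_force: [-12.9, 1.9, 5.5]
opening: -0.003
```

```bash
python3 -c "
from meas import *
rep('w17.png')"
```

```text
23.45 [ 0.46210121 -0.03091938  0.00979862] [-12.4762907    3.5709039    6.31293232] [0.4676247  1.91487624 0.14794151]
[[-0.0144  0.9967  0.0802]
 [ 0.0073  0.0803 -0.9967]
 [-0.9999 -0.0138 -0.0084]]
foot face 1267 1253 x,dx/dy,dx/dz [ 0.5637 -0.0888  0.0044]
tab face 3610 3478 x,dx/dy,dx/dz [ 0.5668 -0.0922 -0.0108]
face [ 4.722e-01 -9.690e-02  0.000e+00  1.220e+02] y [-0.016  0.083]
plate front [ 4.34e-01 -7.92e-02  2.00e-04  2.40e+02]
midblock 3931 3341 [ 0.5721 -0.0781 -0.0112] std 0.4
```

That overshot: the board is now at 0.097 rad against the jig's 0.0785. I'll back off and nudge the lagging left end by position, as before, then press exactly opposite the spacer.

Run:
```python
from meas import *
plan([0.4560,-0.031,0.011],.078); plan([0.4470,0.0640,0.011],.078)
```

```text
travel [-0.0011 -0.0061 -0.0004] dr [ 0.0023 -0.0084  0.0138] |t|mm 6.218890488160577 rot deg 0.9345862049652852
travel [-0.0003 -0.0074 -0.0958] dr [ 0.0023 -0.0084  0.0138] |t|mm 96.12064247854383 rot deg 0.9345862049652852
```

>>> play_rows:
  claw: [255,255,255,255,255,255,255,255,255]
  travel:
    - [0,-0.003,0]
    - [-0.001,-0.006,0]
    - [-0.001,-0.0074,-0.005]
    - [-0.0005,-0.0074,-0.03]
    - [-0.0005,-0.0074,-0.06]
    - [-0.0003,-0.0074,-0.09]
    - [-0.0003,-0.0074,-0.0958]
    - [-0.0003,-0.0074,-0.0958]
    - [-0.0003,-0.0074,-0.0958]
  dr:
    - [0,0,0.007]
    - [0.002,-0.008,0.014]
    - [0.002,-0.008,0.014]
    - [0.002,-0.008,0.014]
    - [0.002,-0.008,0.014]
    - [0.002,-0.008,0.014]
    - [0.002,-0.008,0.014]
    - [0.002,-0.008,0.014]
    - [0.002,-0.008,0.014]

```text
time: 24.35
eef_pos: [0.4477, 0.0635, 0.0113]
tcp_rot: [0.48, 0.519, -0.48, 0.52]
contact_force: [0.9, -0.2, 0.2]
opening: 0.001
```

>>> play_rows:
  claw: [255,255,255,255,255,255,255,255]
  travel:
    - [0,0.003,0]
    - [0,0.005,0]
    - [0,0.0055,0]
    - [0,0.006,0]
    - [0,0.0065,0]
    - [0,0.007,0]
    - [0,0.0072,0]
    - [0,0.0072,0]
  dr:
    - [0,0,0]
    - [0,0,0]
    - [0,0,0]
    - [0,0,0]
    - [0,0,0]
    - [0,0,0]
    - [0,0,0]
    - [0,0,0]

```text
time: 25.15
eef_pos: [0.4542, 0.0643, 0.0111]
tcp_rot: [0.48, 0.519, -0.48, 0.519]
contact_force: [-4.0, -0.3, 2.3]
opening: 0.003
```

```bash
cat > rep2.py <<'E'
import sys
from meas import *
d=grab('wrist');save(d,sys.argv[1]);s=ctrl.get_state();print(s['time'],s['eef_pos'],s['contact_force'])
W=cloud(d);face(W);plateedge(W)
E
python3 rep2.py w18.png
```

```text
25.2 [0.45429533 0.06433719 0.01111511] [-3.86108058 -0.6104202   1.92582828]
face [ 0.4726 -0.0837  0.     75.    ] y [0.078 0.145]
plate front [ 4.34e-01 -7.89e-02  2.00e-04  1.72e+02]
```

>>> play_rows:
  claw: [255,255,255,255]
  travel:
    - [0,0.0006,0]
    - [0,0.001,0]
    - [0,0.001,0]
    - [0,0.001,0]
  dr:
    - [0,0,0]
    - [0,0,0]
    - [0,0,0]
    - [0,0,0]

```text
time: 25.6
eef_pos: [0.4546, 0.0646, 0.0111]
tcp_rot: [0.48, 0.52, -0.48, 0.519]
contact_force: [-5.7, -0.8, 4.0]
opening: -0.003
```

```bash
python3 rep2.py w19.png; python3 -c "
from meas import *
plan([.4475,.0640,.011],.078);plan([.4560,-.0195,.011],.078)"
```

```text
25.65 [0.45457887 0.0645713  0.01103304] [-5.5114788  -0.67074532  3.80145216]
face [ 0.4727 -0.0804  0.     74.    ] y [0.079 0.144]
plate front [ 4.341e-01 -7.900e-02  2.000e-04  1.720e+02]
travel [ 0.     -0.0071  0.    ] dr [ 0.0007 -0.0007  0.0018] |t|mm 7.10196200624042 rot deg 0.11926078630095074
travel [-0.     -0.0052  0.0839] dr [ 0.0007 -0.0007  0.0018] |t|mm 84.0833191922225 rot deg 0.11926078630095074
```

>>> play_rows:
  claw: [255,255,255]
  travel:
    - [0,0.0012,0]
    - [0,0.0013,0]
    - [0,0.0013,0]
  dr:
    - [0,0,0]
    - [0,0,0]
    - [0,0,0]

```text
time: 25.95
eef_pos: [0.4547, 0.0647, 0.011]
tcp_rot: [0.479, 0.521, -0.481, 0.518]
contact_force: [-7.0, -1.1, 6.8]
opening: 0.006
```

```bash
python3 rep2.py w20.png; python3 -c "
from meas import *
plan([.4475,.0640,.011],.078);plan([.4560,-.0195,.011],.078)"
```

```text
26.0 [0.45476064 0.0647558  0.01101603] [-6.82779685 -0.71722216  6.8195181 ]
face [ 0.4728 -0.0782  0.     74.    ] y [0.079 0.145]
plate front [ 4.341e-01 -7.910e-02  2.000e-04  1.710e+02]
travel [ 0.0001 -0.0073  0.0002] dr [ 0.0011 -0.0009  0.0051] |t|mm 7.29988702190916 rot deg 0.30393013852354955
travel [-0.     -0.0054  0.0841] dr [ 0.0011 -0.0009  0.0051] |t|mm 84.2649205814171 rot deg 0.30393013852354955
```

>>> play_rows:
  claw: [255,255,255,255,255,255,255,255,255,255]
  travel:
    - [0,-0.004,0]
    - [0,-0.008,0]
    - [0,-0.008,0.03]
    - [0,-0.008,0.06]
    - [0,-0.0075,0.08]
    - [0,-0.0054,0.0841]
    - [0,-0.0044,0.0841]
    - [0,-0.0034,0.0841]
    - [0,-0.0034,0.0841]
    - [0,-0.0034,0.0841]
  dr:
    - [0,0,0]
    - [0.001,-0.001,0.005]
    - [0.001,-0.001,0.005]
    - [0.001,-0.001,0.005]
    - [0.001,-0.001,0.005]
    - [0.001,-0.001,0.005]
    - [0.001,-0.001,0.005]
    - [0.001,-0.001,0.005]
    - [0.001,-0.001,0.005]
    - [0.001,-0.001,0.005]

```text
time: 27.0
eef_pos: [0.4579, -0.0186, 0.0108]
tcp_rot: [0.48, 0.519, -0.48, 0.519]
contact_force: [0.0, -0.2, 0.1]
opening: -0.003
```

```bash
python3 rep2.py w21.png
```

```text
27.05 [ 0.45786426 -0.01867138  0.01085925] [-0.28236352  0.13772296  0.76104021]
face [ 4.728e-01 -7.860e-02  0.000e+00  1.350e+02] y [-0.027  0.095]
plate front [ 4.34e-01 -7.99e-02  2.00e-04  2.40e+02]
```

>>> play_rows:
  claw: [255,255,255,255,255,255,255,255]
  travel:
    - [0,0.0015,0.0008]
    - [0,0.003,0.0012]
    - [-0.0005,0.0045,0.0014]
    - [-0.001,0.006,0.0017]
    - [-0.002,0.0075,0.002]
    - [-0.0022,0.009,0.0023]
    - [-0.0022,0.009,0.0023]
    - [-0.0022,0.009,0.0023]
  dr:
    - [0,0,0]
    - [0,0,0]
    - [0,0,0]
    - [0,0,0]
    - [0,0,0]
    - [0,0,0]
    - [0,0,0]
    - [0,0,0]

```text
time: 27.85
eef_pos: [0.4613, -0.0194, 0.011]
tcp_rot: [0.476, 0.524, -0.483, 0.515]
contact_force: [-11.2, -0.9, 4.7]
opening: -0.001
```

```bash
python3 -c "
from meas import *
rep('w22.png')"
```

```text
27.9 [ 0.46128345 -0.01939186  0.01095089] [-11.37596414  -1.48136613   4.22811469] [-0.13364571  1.8001646  -0.00956649]
[[-0.0151  0.9967  0.0803]
 [ 0.0021  0.0804 -0.9968]
 [-0.9999 -0.0149 -0.0033]]
foot face 1133 1124 x,dx/dy,dx/dz [ 0.5639 -0.0806  0.001 ]
tab face 4127 3992 x,dx/dy,dx/dz [ 0.5669 -0.0799 -0.0029]
face [ 4.728e-01 -7.870e-02  0.000e+00  1.220e+02] y [-0.005  0.094]
plate front [ 4.34e-01 -7.94e-02  2.00e-04  2.40e+02]
midblock 3211 2777 [ 0.5721 -0.0783 -0.0104] std 0.4
```

All faces are now parallel (board 0.0787, spacer 0.080, jig 0.0785) and the side force is about 1 N. I'm raising the push to about 15 N.

>>> play_rows:
  claw: [255,255,255,255,255]
  travel:
    - [-0.0023,0.006,0.0016]
    - [-0.0026,0.0068,0.0017]
    - [-0.0028,0.0074,0.0018]
    - [-0.0028,0.0074,0.0018]
    - [-0.0028,0.0074,0.0018]
  dr:
    - [0,0.003,0.014]
    - [0,0.003,0.014]
    - [0,0.003,0.014]
    - [0,0.003,0.014]
    - [0,0.003,0.014]

```text
time: 28.4
eef_pos: [0.4613, -0.0193, 0.011]
tcp_rot: [0.476, 0.528, -0.482, 0.512]
contact_force: [-15.4, -1.2, 6.6]
opening: -0.0
```

```bash
python3 -c "
from meas import *
rep('w23.png')"
```

```text
28.45 [ 0.46128661 -0.01930124  0.01098615] [-15.99110053  -1.68573063   5.7193763 ] [-0.12051407  2.35698335  0.05422873]
[[-0.0211  0.9964  0.0818]
 [ 0.0094  0.0821 -0.9966]
 [-0.9997 -0.0203 -0.0111]]
foot face 1138 1128 x,dx/dy,dx/dz [ 0.5639 -0.08    0.0006]
tab face 4120 3956 x,dx/dy,dx/dz [ 0.5669 -0.0801 -0.0017]
face [ 4.728e-01 -7.860e-02  0.000e+00  1.220e+02] y [-0.006  0.094]
plate front [ 4.34e-01 -7.97e-02  2.00e-04  2.40e+02]
midblock 3212 2789 [ 0.5722 -0.0789 -0.0124] std 0.39
```

Run:
```python
from h import *
e=grab('side');save(e,'side23.png');a=grab('top')
I=np.hstack([cv2.resize(e['img'][160:270,230:370],None,fx=2.8,fy=3.6),cv2.resize(a['img'][180:275,270:370],(392,396))])
cv2.imwrite('pics/fin.png',cv2.cvtColor(I,cv2.COLOR_RGB2BGR))
s=ctrl.get_state();print(s['time'],s['contact_force'])
```

```text
28.55 [-14.74055156  -0.88298515   5.77497094]
```

View pics/fin.png

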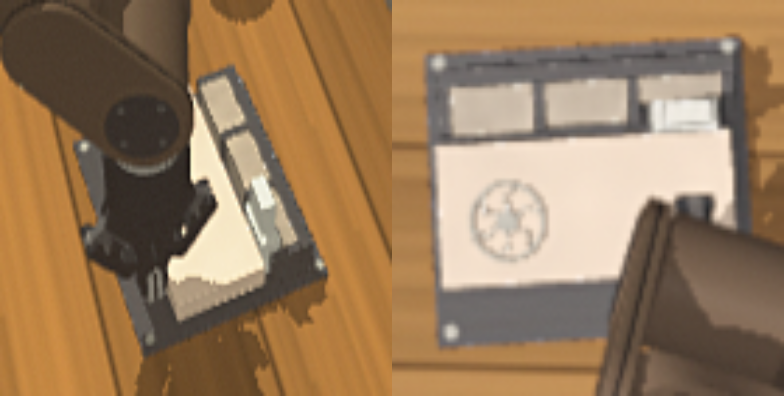

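Left is the side view: the spacer stands at (262,215) against the board, with the fingers only on the board's near edge. Right is the top view: spacer at (683,113) between board and block, brooch on the board at (509,220). The push holds at about 15 N, so I'm handing it in.

```bash
python3 -c "
from plant import ctrl
print(ctrl.sign_off())"
```

```text
the job is handed in; nothing more can be done
None
```

I stood the aluminium spacer upright in the thin-block bay, which is the right-hand one at jig y = -64 mm, and let go of it. I then pushed the board back until it met the spacer and the spacer met the block. I handed in at about 28.6 s, still pressing opposite the spacer with the fingers off it.

**Last checks:**
- **Push:** the last readings along the jig were 15 to 16 N, with about 1 N sideways and about 6 N of vertical friction on the tool.
- **Square:** the board measured 0.0786 rad, the spacer 0.080, and the jig 0.078 to 0.080.
- **Board against spacer:** the spacer's foot face was at x = 563.9 mm. The board's rear face, worked out from its front face, came to about 563.9 mm too.
- **Spacer against block:** I did not see this contact directly at the end. I infer it from the positions (spacer rear about 583.9 mm, block face about 584.1 mm) and from the board no longer moving under the push.
- **Brooch and the rest:** the brooch was still on the board in the last pictures. I saw no sign of the other objects being touched, but I did not measure them again.

**What went wrong on the way:** the board swung off square twice, once on the first push and once when I over-corrected to about 0.02 rad. Nudging the lagging end brought it back both times, before the final press.

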